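Fit the spare sprung roller into the roller track

ROBOT

A 6-joint arm with a two-finger parallel gripper is mounted at the origin on the work surface. World frame = base frame: x ahead of the robot, y to its left, z up, the work surface at z = 0. Lengths are in m, angles in rad, forces in N, time in s.
With the tool pointing down it reaches from about 0.25 to 0.725 m from the base axis. Payload 9.7 kg.
Tool frame: the origin (TCP) lies at the very end of the fingers, on their centre line; the grasp point (between the pads) lies 19 mm behind it; x points along the fingers, y is the direction in which the jaws open and shut, and the axes are right-handed (so a half turn about x gives the same grasp; the last joint's range is limited). The gripper opens to 85 mm and grips with 20 to 120 N. Pads are 22 mm wide; open, the fingers measure 114 mm over their backs; the gripper's body (76 mm by 85 mm) begins 54 mm behind the grasp point. The pads swing forward as they close: fully open they stand 13 mm farther back than shut.
Start: joints at [-1.149, 0.087, 0.176, 1.66, 0, 1.571], TCP at [0.225, -0.502, 0.206] pointing down, gripper open.
Joint ranges: [-3.13, 3.13], [-0.85, 1.81], [-1.15, 1.24], [-2.2, 2.28], [-1.44, 1.52], [-3.14, 3.14]. Speed limits (rad/s): [2.22, 2.22, 2.57, 3.14, 3.14, 3.14].

INTERFACE

Orientations are given as a unit quaternion [w, x, y, z].
In Python, from bench import manip, viewer, workorder gives the robot as it stands.
- The arm moves only by the tool play_rows, never from a script. Its argument "steps" is a list of rows, each a list of 3 entries, a list of its own where there are three numbers: the shift along the tool's x, y, z in cm, then the turn, a rotation vector about the tool's x, y, z in rad, then the gripper command: -1 is shut, 1 is fully open, values between are in proportion. A call has 1 to 20 rows; each row shifts and turns the commanded pose from where the row before left it, along the tool's axes as they then stand; what a row does not reach is not made up. A row lasts 1/10 s, in which the tool goes at most 50 mm and 8.59 degrees, less where a joint would pass 70% of its speed; a pose out of reach is approached as far as the arm can. A call is refused whole if a number of a shift passes 5 or a number of a turn 0.15, either way. A call with a gripper value outside its range is refused whole. The fingers move at their own pace and stop on an object; the grip force is fixed at half the most. Time passes only in rows, so rows that do not move let the fingers close. It gives the time, the measured TCP pose, the force and the opening at its end, in the units of the state.
- manip.state(): the state, without advancing time (a new reading comes with each control period).
- viewer.read_camera(name): name is "scene" or "top" or "wrist"; returns a dict with "image" (400x640x3 uint8, blue, green, red), "vertical_fov" (degrees; the focal length in pixels is half the picture's height over the tangent of half this angle, whatever the lens; pixels are square), "cx", "cy" (the principal point, pixels), "rvec" (rotation vector, rad) and "tvec" (3), from world to camera coordinates, as OpenCV has them. Camera axes: x right, y down, z forward; pixel columns grow to the right and rows downward; lengths in m; the calibration is good to about 2 mm. A picture is of the moment at which its call begins. There is no depth.
- workorder.job_done(): hands the job in, once; it reports no verdict.
The state is a dict: "time_s": time; "joints": joint angles; "qvel": joint speeds; "joint_torque": joint torques, N m; "tcp_pos": TCP position; "orientation": TCP orientation; "force": force on the tool from outside, world axes, zero at the start; "wrist_torque": the same for the moment, N m; "grip_width": opening from 0.0 (shut) to 1.0 (fully open).
Only numpy, scipy, OpenCV 4.12 (cv2) and the standard library are available. Lean on these libraries where they do the work, as an engineer would, in place of code of your own. Each camera call takes 0.05 s, during which the arm holds its last target.

TASK

One roller is missing from the roller track that feeds the lid sealer. Take the spare roller off its green V-block stand and fit it in the gap: tuck one end into its pocket, press the sprung pin in while you swing the other end down level past the far guide rails, and let it spring out so that both pins are fully home in the two facing pockets, pushed down onto the pockets' floors so that the roller lies level with its neighbours. Either end of the roller may go to either rail; leave the fitted roller free and everything else on the bench where it is.

Things in the scene. Friction and masses are not known exactly. Their poses are not given: they have to be found in the camera images.
- track: Fixed roller track, 530 mm long. Origin on the table under the middle of the gap; x across the track from near to far rail, y along it, z up. Rails stand 95 to 165 mm above the table, inner faces at x = -90 and +90 mm. Fitted rollers (same 34 mm diameter, axles 140 mm up, free to spin) at y = +80, -80 mm and on to -320. Nothing under the gap, nothing above the near rail
- near_rail (a point): Middle of the gap on the near rail's inner face, 140 mm above the table, axes as the track's. A black nylon block 60 mm wide (y) is clamped there by hand, so its middle stands up to 9 mm either way along y (not measured: see or feel it; a brass screw on top marks its middle). There, facing inwards, a blind pocket: 14 mm wide (y), 20 mm high (5 mm below to 15 mm above this point), 8 mm deep, closed all round
- far_rail (a point): The same point of the far rail, 180 mm away along the track's x. Its block and pocket are the same and face the near one, opposite it to within 3 mm along y. A seated pin rests on the pocket's floor, its axis 140 mm above the table
- guide (a point): Middle of the upper guide rail over the far rail, beside the gap: 103 mm from the track's origin along x, 235 mm above the table. Two steel bars, 10 mm thick, run along the whole track at this x, 192 and 235 mm above the table, on brackets standing at track y = 115, -120 and -385 mm (24 mm wide, up to 255 mm high)
- stand: Fixed green V-block stand, base 190 x 90 x 12 mm; two V-blocks 18 mm thick, centred 60 mm either side of the middle, their horns about 60 mm high and 80 mm apart; the spare roller lies in them, its middle free. Origin on the table under its middle; x along the roller, z up
- roller: The spare roller: steel tube 34 mm thick, 168 mm long, about 0.4 kg, lying level at first, axis 60 mm above the table. Origin mid-tube on the axis; x along the axis towards the fixed end (black cap, dark pin standing out 8 mm); -x the sprung end (orange cap, brass pin standing out 24 mm when free). Pins 10 mm thick, flat tips. 200 mm over the tips, 182 mm with the sprung pin fully in
- fixed_tip (a point): The very tip of the fixed pin, 92 mm from the roller's origin along its +x
- sprung_tip (a point): The very tip of the sprung pin, 108 mm from the roller's origin along its -x when free
- plunger (a joint): How far the sprung pin is pressed into the roller: 0 = standing out 24 mm, 0.018 m = fully in. Its spring pushes with 4 N at the start and 0.5 N more per mm (13 N fully in). With the roller fitted between the rails it reads about 0.004, and friction then can hold the pins up off the pockets' floors until the roller is pushed down
- carrier: Bystander: blue carrier tray 165 x 220 mm with four white tubs, standing loose on the fitted rollers from track y = -140 to -360 mm, about 230 mm high over the table. Origin at the middle of its underside
- tub_mid (a point): Bystander: middle of an empty white tub, 72 mm across, 75 mm high, loose on the table
- oil_mid (a point): Bystander: middle of a yellow oil bottle with a red cap, 44 mm across, 120 mm high
- tape_mid (a point): Bystander: middle of a roll of tape lying flat, 100 mm across, 48 mm high
- screwdriver: Bystander: red screwdriver lying on the table, 190 mm long
- wrench: Bystander: steel wrench lying on the table, 180 mm long
- lids_mid (a point): Bystander: middle of a stack of foil lids, 80 mm across, 45 mm high
Things that resemble listed ones, but are neither listed nor needed, are in the scene too. Of the things that look like the roller, the middle-sized one is meant.

How it is judged:
On the way, in this order (a step that is already met when the one before it is completed fails the run):
1. the roller is lifted clear of its stand (height (world z) of roller above 0.085 m), for 0.1 s.
2. the sprung pin is pressed in by 8 mm or more between the two rails (value of joint plunger above 0.008 m and x of roller in the frame of track between -0.03 and 0.03 m and y of roller in the frame of track between -0.02 and 0.02 m), for 0.05 s.
At the end, for the whole second after the job is handed in: Both pins sit in the facing pockets: each tip 4.5 mm deep or more (of 8), within 15 mm of the gap's middle along the track, between 4 mm below and 5 mm above the seated axle height; the sprung pin stays pressed in by 1 to 8 mm; the roller is at rest (((x of sprung_tip in the frame of track below -0.0945 m and x of fixed_tip in the frame of track above 0.0945 m and y of sprung_tip in the frame of track between -0.015 and 0.015 m and z of sprung_tip in the frame of track between 0.136 and 0.145 m and y of fixed_tip in the frame of track between -0.015 and 0.015 m and z of fixed_tip in the frame of track between 0.136 and 0.145 m) or (x of fixed_tip in the frame of track below -0.0945 m and x of sprung_tip in the frame of track above 0.0945 m and y of fixed_tip in the frame of track between -0.015 and 0.015 m and z of fixed_tip in the frame of track between 0.136 and 0.145 m and y of sprung_tip in the frame of track between -0.015 and 0.015 m and z of sprung_tip in the frame of track between 0.136 and 0.145 m)) and value of joint plunger between 0.001 and 0.008 m and linear speed of roller below 0.02 m/s); the robot touches nothing.
It fails at once if another thing on the bench is shifted by more than 30 mm (distance of any of carrier, tub_mid, oil_mid, tape_mid, screwdriver, wrench, lids_mid from where it was at the start of the episode above 0.03 m).
It fails at once if the tub or the oil bottle is tipped (angle between any of tub_mid, oil_mid's own z axis and vertical above 0.5 rad).
It also fails if it takes over 58 s, if anything falls off the work surface, if the arm or the gripper's body presses on something with over 40 N, if the wrist force passes 120 N, or if a joint passes its speed limit or range.

## Working session

There is one attempt and no reset: what is moved stays moved. The work goes in short steps, Python scripts to look and compute and a tool call to move; the robot and the scene stay as the last step left them, time stands still between calls to the robot, and variables do not carry over. Pictures are saved under pics/ and viewed, and the job is handed in when it is done.

Besides the shell and the picture viewer there is one more tool, called after ">>>" in YAML: its name, and indented under it one key for each argument. play_rows: Moves the arm, as the interface text tells. Its arguments: {"type":"object","properties":{"steps":{"type":"array","items":{"type":"array"}}},"required":["steps"]}

```bash
ls; mkdir -p pics
python3 - <<'E'
from bench import manip, viewer, workorder
import cv2
print(manip.state())
for n in ["scene","top","wrist"]:
    c=viewer.read_camera(n); cv2.imwrite(f"pics/{n}0.png",c["image"]); print(n,{k:v for k,v in c.items() if k!="image"})
E
```

```text
pics
{'time_s': 0.0, 'joints': array([-1.14901509e+00,  8.74608863e-02,  1.75116265e-01,  1.65978656e+00,
        1.19514668e-05,  1.57082241e+00]), 'qvel': array([-0.00145113, -0.00054087, -0.00072872, -0.00073689,  0.00082656,
       -0.000856  ]), 'joint_torque': array([ 1.53045312e-03, -5.20389676e+01,  4.64801860e+01,  1.64340256e-02,
        1.83626912e-04, -7.09279760e-06]), 'tcp_pos': array([ 0.22505812, -0.50155713,  0.20557347]), 'orientation': array([-0.14754786, -0.69134785, -0.14847259,  0.69153718]), 'force': array([ 0.2203554 ,  0.13893573, -0.37209201]), 'wrist_torque': array([0.02062292, 0.00691842, 0.02679939]), 'grip_width': 1.0012730200993754}
scene {'vertical_fov': 50.84689463731334, 'cx': 314.595196916216, 'cy': 202.83381318618322, 'rvec': array([ 2.08707342,  1.3532345 , -0.5187693 ]), 'tvec': array([-0.32789846, -0.20762981,  1.74658115])}
top {'vertical_fov': 44.295032097782695, 'cx': 327.93136750651763, 'cy': 204.94902185927904, 'rvec': array([ 2.18589315, -2.17003263,  0.08429698]), 'tvec': array([0.11277225, 0.54226298, 1.656871  ])}
wrist {'vertical_fov': 58.84595993674987, 'cx': 323.4276186293317, 'cy': 201.51666647828623, 'rvec': array([-2.43778262,  1.57580534,  0.22070758]), 'tvec': array([-0.54937265, -0.03492779,  0.37920626])}
```

View pics/scene0.png

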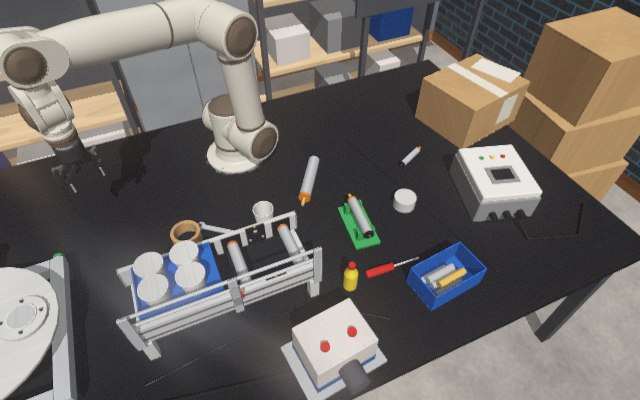

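View pics/top0.png

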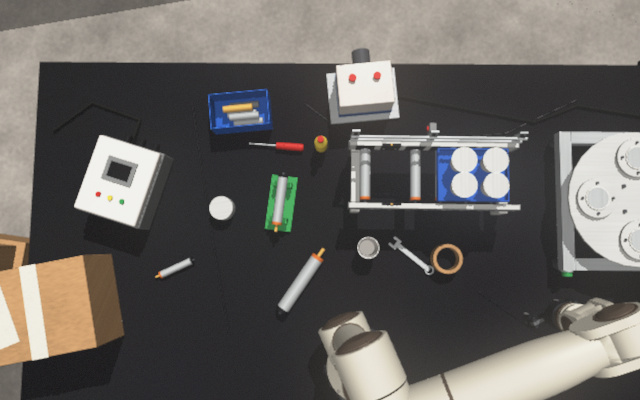

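View pics/wrist0.png

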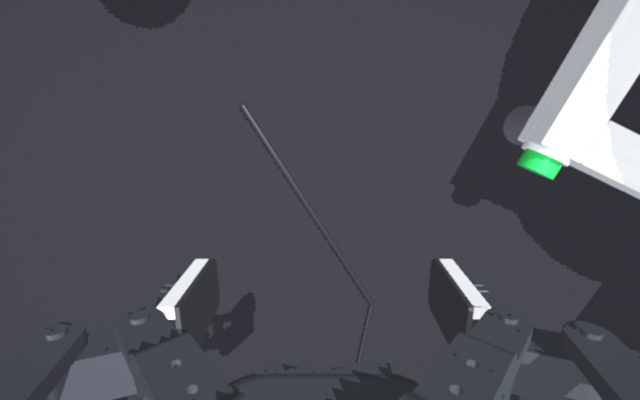

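Roller look-alikes in the top view: large one lying on the table (302,280), small one (175,268), and the middle-sized one on the green stand (280,200). The last one fits the description, since it is mid-sized and sits on the V-blocks. I'll confirm with enlarged crops.

```bash
cat > h.py <<'E'
import numpy as np, cv2
from scipy.spatial.transform import Rotation as R
def cam(c):
    f=200/np.tan(np.radians(c["vertical_fov"])/2)
    K=np.array([[f,0,c["cx"]],[0,f,c["cy"]],[0,0,1]]); return K,np.array(c["rvec"]),np.array(c["tvec"])
def ray_z(c,uv,z):
    K,r,t=cam(c); Rm=R.from_rotvec(r).as_matrix(); o=-Rm.T@t
    d=Rm.T@np.linalg.inv(K)@np.array([uv[0],uv[1],1.]); return o+d*(z-o[2])/d[2]
def proj(c,P):
    K,r,t=cam(c); return cv2.projectPoints(np.array(P,float).reshape(-1,3),r,t,K,None)[0].reshape(-1,2)
def crop(im,x0,y0,x1,y1,s): return cv2.resize(im[y0:y1,x0:x1],None,fx=s,fy=s,interpolation=cv2.INTER_CUBIC)
E
python3 - <<'E'
from h import *
im=cv2.imread("pics/top0.png")
cv2.imwrite("pics/c1.png",crop(im,255,165,315,240,8))
cv2.imwrite("pics/c2.png",crop(im,335,120,435,220,6))
im=cv2.imread("pics/scene0.png")
cv2.imwrite("pics/c3.png",crop(im,330,185,390,255,8))
cv2.imwrite("pics/c4.png",crop(im,210,205,330,315,5))
E
```

```text
(no output)
```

View pics/c1.png

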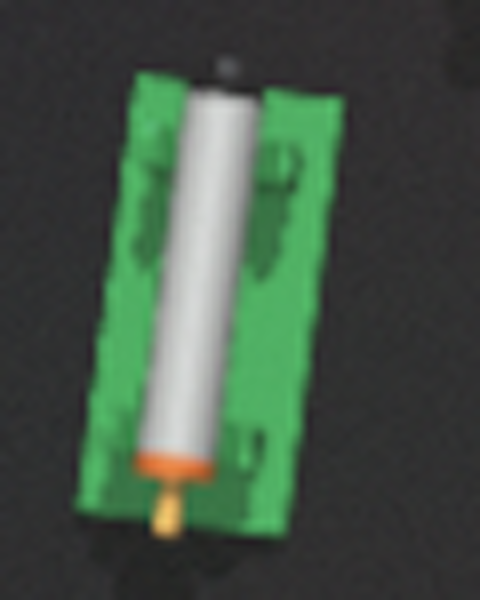

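View pics/c2.png

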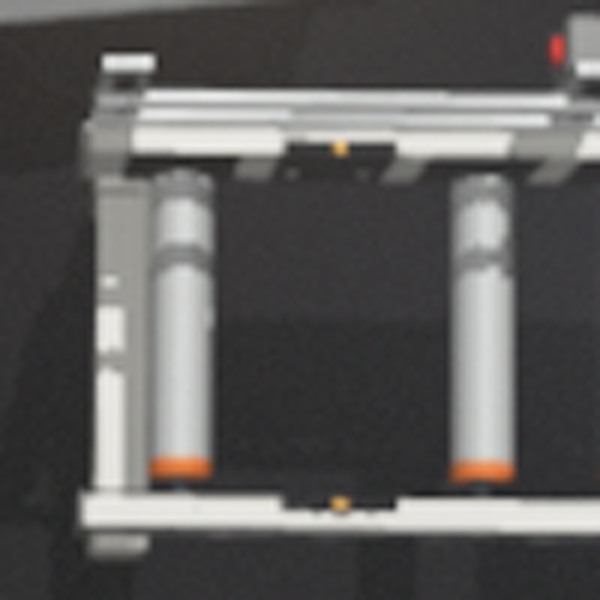

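View pics/c3.png

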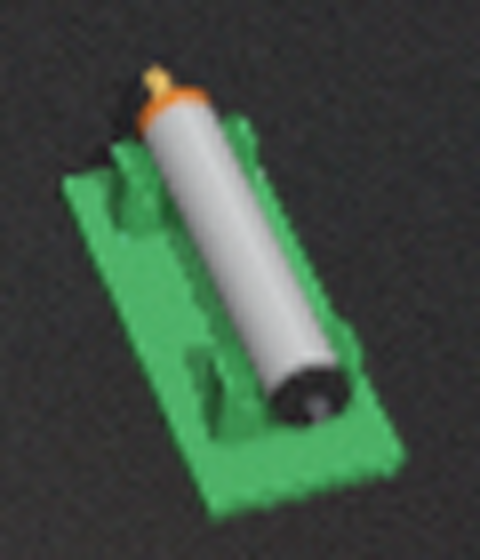

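View pics/c4.png

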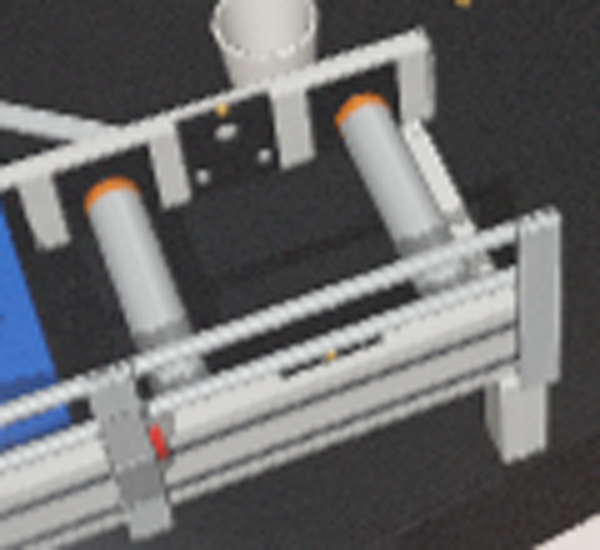

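The crops confirm the spare roller: orange cap with brass pin towards the robot, black cap away from it, lying on the green stand. Next I'll work out positions.

```bash
cat > m.py <<'E'
from h import *
from bench import viewer
c=viewer.read_camera("top"); s=viewer.read_camera("scene")
def C(x,y,x0,y0,k): return (x0+(x+.5)/k-.5, y0+(y+.5)/k-.5)
E
python3 - <<'E'
from m import *
np.set_printoptions(precision=4,suppress=True)
a=ray_z(c,C(167,535,255,165,8),.06); b=ray_z(c,C(228,62,255,165,8),.06)
print("roller tips",a,b,np.linalg.norm(a-b),np.degrees(np.arctan2(*(b-a)[[1,0]])))
n=ray_z(c,C(341,503,335,120,6),.166); f=ray_z(c,C(341,148,335,120,6),.166)
print("screws",n,f,np.linalg.norm(f-n),np.degrees(np.arctan2(*(f-n)[[1,0]])))
for p,n_ in [((182,466),"capL top"),((482,470),"capR"),((182,460),"orangeSilverL"),((482,463),"R")]:
    print(n_,ray_z(c,C(*p,335,120,6),.15))
# rail near top edges: white strip top surface z=.165, left end to far right
for p in [(350,204.5),(520,209)]: print("near rail inner",ray_z(c,p,.165))
# scene screws
n=ray_z(s,C(222,111,210,205,5),.166); f=ray_z(s,C(331,356,210,205,5),.166); print("scene screws",n,f)
E
```

```text
roller tips [0.4487 0.2905 0.06  ] [0.6473 0.2681 0.06  ] 0.1998534508787487 -6.4435562074000465
screws [ 0.5359 -0.0821  0.166 ] [ 0.7232 -0.0827  0.166 ] 0.1872921132069396 -0.17544445832977912
capL top [ 0.5563 -0.0005  0.15  ]
capR [ 0.5553 -0.1584  0.15  ]
orangeSilverL [ 0.5594 -0.0005  0.15  ]
R [ 0.559  -0.1584  0.15  ]
near rail inner [0.5317 0.0471 0.165 ]
near rail inner [ 0.5214 -0.4831  0.165 ]
scene screws [ 0.5357 -0.0795  0.166 ] [ 0.7243 -0.0795  0.166 ]
```

Run:
```python
from h import *
im=cv2.imread("pics/top0.png")
cv2.imwrite("pics/c5.png",crop(im,340,115,440,190,8))
cv2.imwrite("pics/c6.png",crop(im,340,175,440,225,8))
cv2.imwrite("pics/c7.png",crop(im,435,115,535,225,5))
```

```text
(no output)
```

View pics/c5.png

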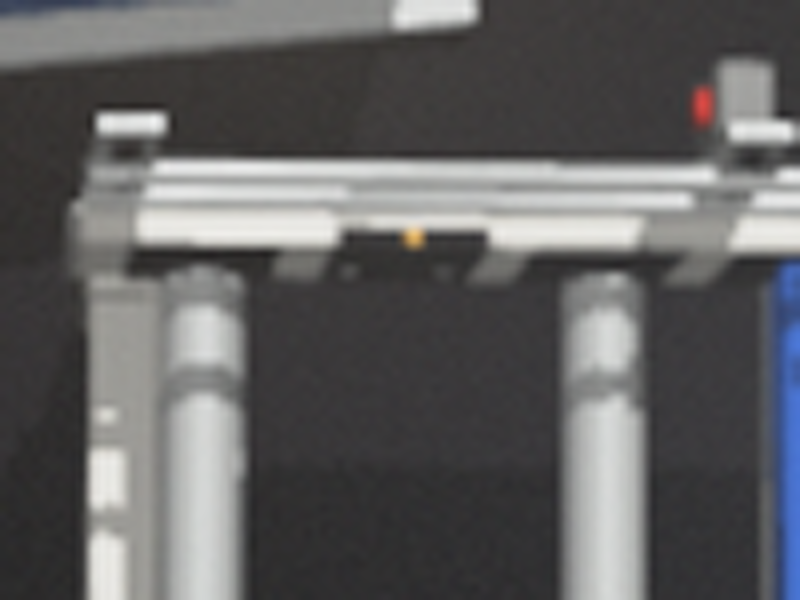

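View pics/c6.png

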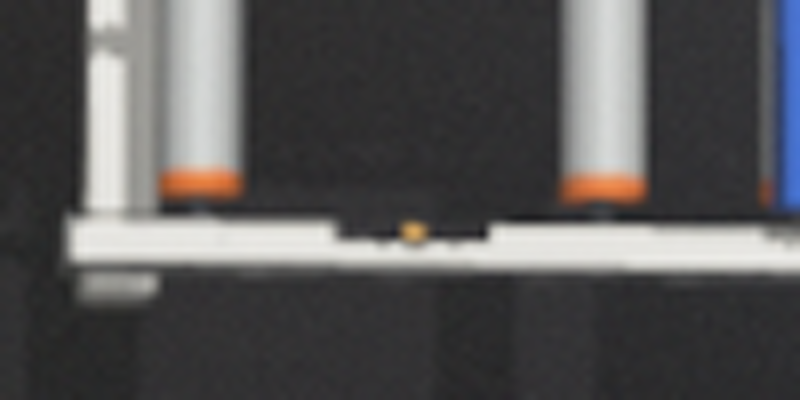

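View pics/c7.png

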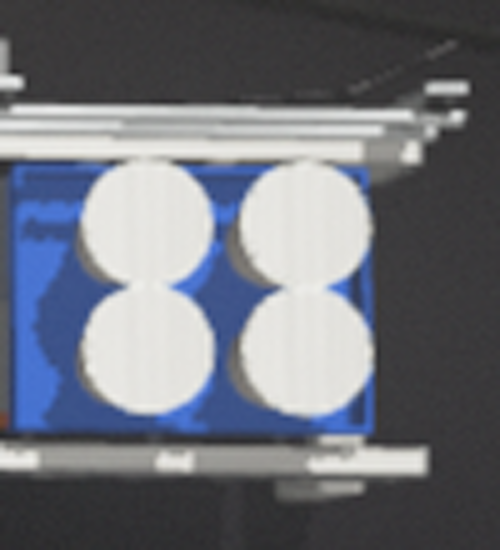

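Run:
```python
from m import *
np.set_printoptions(precision=4,suppress=True)
def P(n,x,y,o,z): print(n,ray_z(c,C(x,y,*o),z)[:2])
o6=(340,175,8);o7=(435,115,5);o5=(340,115,8)
P("near rail inner L end",70,215,o6,.165);P("mid",330,219,o6,.165);P("mid2",495,223,o6,.165);P("R end",428,447,o7,.165)
P("near rail outer L",70,265,o6,.165);P("outer R",428,474,o7,.165)
P("near block L",336,230,o6,.165);P("near block R",489,230,o6,.165);P("nscrew",414,232,o6,.166)
P("far block L",340,240,o5,.165);P("far block R",490,240,o5,.165);P("fscrew",415,238,o5,.166)
P("far inner L",135,246,o5,.165);P("far inner mid",640,250,o5,.165);P("far R",363,163,o7,.165)
P("rolL near",202,190,o6,.14);P("rolR near",604,195,o6,.14);
P("rolL far",204,290,o5,.14);P("rolR far",604,290,o5,.14)
```

```text
near rail inner L end [0.5413 0.0525]
mid [ 0.5404 -0.0491]
mid2 [ 0.5393 -0.1136]
R end [ 0.537  -0.4841]
near rail outer L [0.5217 0.0524]
outer R [ 0.5201 -0.4837]
near block L [ 0.5361 -0.0515]
near block R [ 0.5365 -0.1112]
nscrew [ 0.5355 -0.0818]
far block L [ 0.7222 -0.0533]
far block R [ 0.7226 -0.1125]
fscrew [ 0.723  -0.0828]
far inner L [0.7193 0.0275]
far inner mid [ 0.719  -0.1716]
far R [ 0.7164 -0.4475]
rolL near [ 0.5538 -0.0009]
rolR near [ 0.553  -0.1605]
rolL far [ 0.7067 -0.0015]
rolR far [ 0.7078 -0.1616]
```

```bash
cat > plan.py <<'E'
from h import *
from bench import manip
np.set_printoptions(precision=3,suppress=True)
def st():
    s=manip.state(); q=s["orientation"]; return s,np.array(s["tcp_pos"]),R.from_quat([q[1],q[2],q[3],q[0]])
def goal(p,u,tilt=0.):
    """tool z || +-u horiz dir of roller axis; tilt>0: far(+u) end up"""
    u=np.array([u[0],u[1],0]);u/=np.linalg.norm(u)
    ax=u*np.cos(tilt)+np.array([0,0,np.sin(tilt)]); down=u*np.sin(tilt)-np.array([0,0,np.cos(tilt)])
    return ax,down
def delta(p1,ax,down,sign):
    s,p,r=st(); z=sign*ax; x=down; y=np.cross(z,x); r1=R.from_matrix(np.stack([x,y,z],1))
    return r.inv().apply(np.array(p1)-p)*100, (r.inv()*r1).as_rotvec(), s
E
python3 - <<'E'
from plan import *
s,p,r=st(); print(r.as_matrix())
ax,d=goal(None,(0.9937,-0.1121))
for sg in (1,-1): print(delta([.556,.2784,.2],ax,d,sg)[:2])
E
```

```text
[[-0.     0.409 -0.912]
 [ 0.    -0.912 -0.409]
 [-1.    -0.     0.   ]]
(array([  0.628, -57.632, -62.125]), array([-2.607, -0.   ,  0.   ]))
(array([  0.628, -57.632, -62.125]), array([0.534, 0.   , 0.   ]))
```

>>> play_rows:
  steps:
    - [[-4,0,0],[0,0,0],1]
    - [[0,-2.9,-3.1],[0,0,0],1]
    - [[0,-2.9,-3.1],[0,0,0],1]
    - [[0,-2.9,-3.1],[0,0,0],1]
    - [[0,-2.9,-3.1],[0,0,0],1]
    - [[0,-2.9,-3.1],[0,0,0],1]
    - [[0,-2.9,-3.1],[0,0,0],1]
    - [[0,-2.9,-3.1],[0,0,0],1]
    - [[0,-2.9,-3.1],[0,0,0],1]
    - [[0,-2.9,-3.1],[0,0,0],1]
    - [[0,-2.9,-3.1],[0,0,0],1]
    - [[0,-2.9,-3.1],[0,0,0],1]
    - [[0,-2.9,-3.1],[0,0,0],1]
    - [[0,-2.9,-3.1],[0,0,0],1]
    - [[0,-2.9,-3.1],[0,0,0],1]
    - [[0,-2.9,-3.1],[0,0,0],1]
    - [[0,-2.9,-3.1],[0,0,0],1]
    - [[0,-2.9,-3.1],[0,0,0],1]
    - [[0,-2.9,-3.1],[0,0,0],1]
    - [[0,-2.9,-3.1],[0,0,0],1]

```text
time_s: 2.35
tcp_pos: [0.5376, 0.2433, 0.2463]
orientation: [0.149, 0.691, 0.149, -0.691]
force: [0.6, 0.1, 0.1]
grip_width: 1.0
```

>>> play_rows:
  steps:
    - [[0,0,0],[-0.14,0,0],1]
    - [[0,0,0],[-0.14,0,0],1]
    - [[0,0,0],[-0.14,0,0],1]
    - [[0,0,0],[-0.14,0,0],1]
    - [[0,0,0],[-0.14,0,0],1]
    - [[0,0,0],[-0.14,0,0],1]
    - [[0,0,0],[-0.14,0,0],1]
    - [[0,0,0],[-0.14,0,0],1]
    - [[0,0,0],[-0.14,0,0],1]
    - [[0,0,0],[-0.14,0,0],1]
    - [[0,0,0],[-0.14,0,0],1]
    - [[0,0,0],[-0.14,0,0],1]
    - [[0,0,0],[-0.14,0,0],1]
    - [[0,0,0],[-0.14,0,0],1]
    - [[0,0,0],[-0.14,0,0],1]
    - [[0,0,0],[-0.14,0,0],1]
    - [[0,0,0],[-0.14,0,0],1]
    - [[0,0,0],[-0.14,0,0],1]

```text
time_s: 4.15
tcp_pos: [0.5373, 0.2414, 0.2462]
orientation: [0.704, 0.068, 0.704, -0.068]
force: [-0.9, 0.4, -1.0]
grip_width: 1.003
```

Run:
```python
from plan import *
from bench import viewer
ax,d=goal(None,(0.9937,-0.1121))
dl=delta([.556,.2784,.16],ax,d,1); print(dl)
c=viewer.read_camera("wrist"); cv2.imwrite("pics/w1.png",c["image"])
np.save("w1.npy",np.array([c["vertical_fov"],c["cx"],c["cy"],*c["rvec"],*c["tvec"]]))
```

```text
(array([8.624, 3.986, 1.133]), array([-0.081, -0.   , -0.   ]), {'time_s': 4.15, 'joints': array([0.422, 0.204, 0.386, 1.752, 0.001, 0.615]), 'qvel': array([ 0.   , -0.   , -0.001,  0.001, -0.   , -1.391]), 'joint_torque': array([  0.001, -58.512,  45.599,   0.003,   0.002,   2.314]), 'tcp_pos': array([0.537, 0.241, 0.246]), 'orientation': array([ 0.704,  0.068,  0.704, -0.068]), 'force': array([-0.898,  0.364, -1.041]), 'wrist_torque': array([-0.074, -0.063, -0.033]), 'grip_width': 1.0033141191503732})
```

View pics/w1.png

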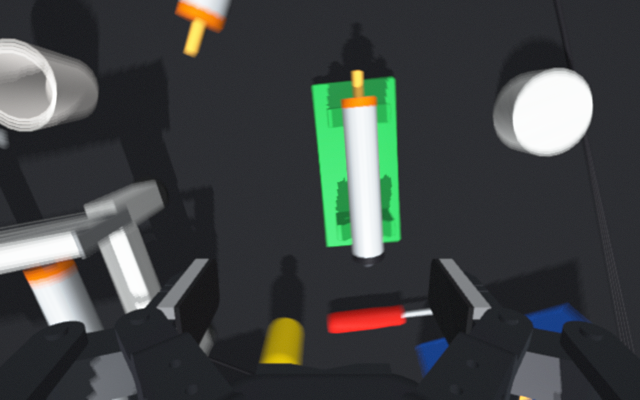

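>>> play_rows:
  steps:
    - [[0,3.7,1.5],[0,0,0],1]
    - [[0,0,0],[0,0,0],1]
    - [[0,0,0],[0,0,0],1]

```text
time_s: 4.5
tcp_pos: [0.5593, 0.2751, 0.2453]
orientation: [0.703, 0.07, 0.704, -0.071]
force: [-0.4, 0.1, 0.2]
grip_width: 1.0
```

Run:
```python
from plan import *
from bench import viewer
ax,d=goal(None,(0.9937,-0.1121))
dl=delta([.556,.2784,.041],ax,d,1); print(dl[:2],dl[2]["qvel"],dl[2]["tcp_pos"])
c=viewer.read_camera("wrist"); cv2.imwrite("pics/w2.png",c["image"])
cv2.imwrite("pics/w2c.png",crop(c["image"],260,20,420,320,2))
import pickle; pickle.dump(c,open("w2.pkl","wb"))
```

```text
(array([20.429,  0.27 , -0.359]), array([-0.088, -0.002,  0.001])) [-0.014 -0.038 -0.012  0.006 -0.002 -0.013] [0.559 0.275 0.245]
```

View pics/w2c.png

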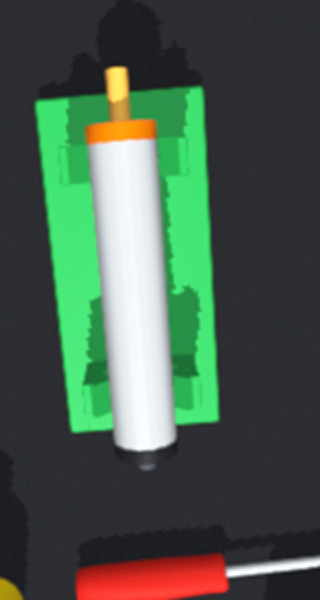

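Run:
```python
from plan import *
import pickle
c=pickle.load(open("w2.pkl","rb"))
a=ray_z(c,(317.8,53.5),.062);b=ray_z(c,(333.7,253.5),.06)
# orange/silver ends: centre of cap
print(a,b,np.linalg.norm(a-b),np.degrees(np.arctan2(*(b-a)[[1,0]])))
u=(b-a)/np.linalg.norm(b-a);print(a+.108*u, proj(c,[[.4487,.2905,.06],[.6473,.2681,.06]]))
```

```text
[0.45  0.293 0.062] [0.65  0.269 0.06 ] 0.20127353908099424 -6.759638177658237
[0.557 0.28  0.061] [[315.12   52.534]
 [332.338 251.31 ]]
```

>>> play_rows:
  steps:
    - [[0,0.4,-0.2],[-0.09,0,0],1]
    - [[4.5,0,0],[0,0,0],1]
    - [[4.5,0,0],[0,0,0],1]
    - [[4,0,0],[0,0,0],1]
    - [[3,0,0],[0,0,0],1]
    - [[2.5,0,0],[0,0,0],1]
    - [[2.0,0,0],[0,0,0],1]
    - [[0,0,0],[0,0,0],1]
    - [[0,0,0],[0,0,0],0.5]
    - [[0,0,0],[0,0,0],0]
    - [[0,0,0],[0,0,0],-0.5]
    - [[0,0,0],[0,0,0],-1]
    - [[0,0,0],[0,0,0],-1]
    - [[0,0,0],[0,0,0],-1]
    - [[0,0,0],[0,0,0],-1]
    - [[0,0,0],[0,0,0],-1]

```text
time_s: 6.15
tcp_pos: [0.5585, 0.2789, 0.0428]
orientation: [0.707, 0.039, 0.706, -0.038]
force: [-1.9, -3.0, 7.2]
grip_width: 0.297
```

Run:
```python
from plan import *
from bench import viewer
s,p,r=st(); print(p,r.as_matrix(),s["force"],s["grip_width"],s["qvel"])
```

```text
[0.559 0.279 0.043] [[ 0.001  0.109  0.994]
 [ 0.     0.994 -0.109]
 [-1.     0.001  0.001]] [-1.863 -3.026  7.217] 0.29669712408239457 [ 0.    -0.     0.    -0.002 -0.001 -0.001]
```

>>> play_rows:
  steps:
    - [[-1,0,0],[0,0,0],-1]
    - [[-2,0,0],[0,0,0],-1]
    - [[-3,0,0],[0,0,0],-1]
    - [[-4,0,0],[0,0,0],-1]
    - [[-4,0,0],[0,0,0],-1]
    - [[0,0,0],[0,0,0],-1]
    - [[0,0,0],[0,0,0],-1]

```text
time_s: 6.85
tcp_pos: [0.5584, 0.2793, 0.1818]
orientation: [0.706, 0.039, 0.706, -0.038]
force: [-0.4, 0.3, -5.1]
grip_width: 0.292
```

Run:
```python
from plan import *
from bench import viewer
import pickle
s,p,r=st(); print(p,s["force"],s["grip_width"])
d={}
for n in ["scene","top","wrist"]:
    c=viewer.read_camera(n); d[n]=c
pickle.dump(d,open("l1.pkl","wb"))
cv2.imwrite("pics/l1w.png",d["wrist"]["image"])
print(proj(d["scene"],[p]),proj(d["top"],[p]))
x,y=proj(d["scene"],[p])[0].astype(int)
cv2.imwrite("pics/l1s.png",crop(d["scene"]["image"],x-60,y-60,x+60,y+40,5))
x,y=proj(d["top"],[p])[0].astype(int)
cv2.imwrite("pics/l1t.png",crop(d["top"]["image"],x-60,y-50,x+60,y+50,5))
```

```text
[0.558 0.279 0.182] [-0.378  0.342 -5.106] 0.29188946364263063
[[362.521 192.641]] [[275.297 194.936]]
```

View pics/l1w.png

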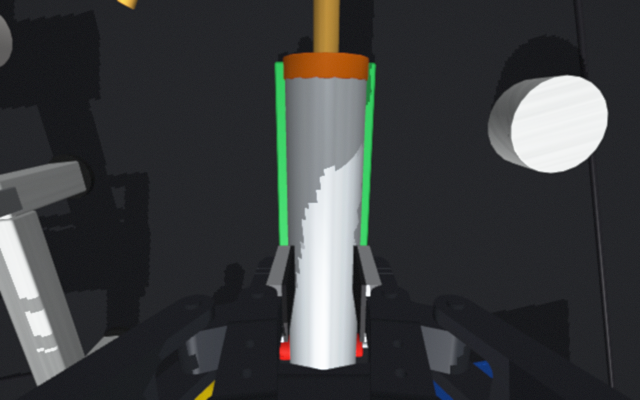

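View pics/l1s.png

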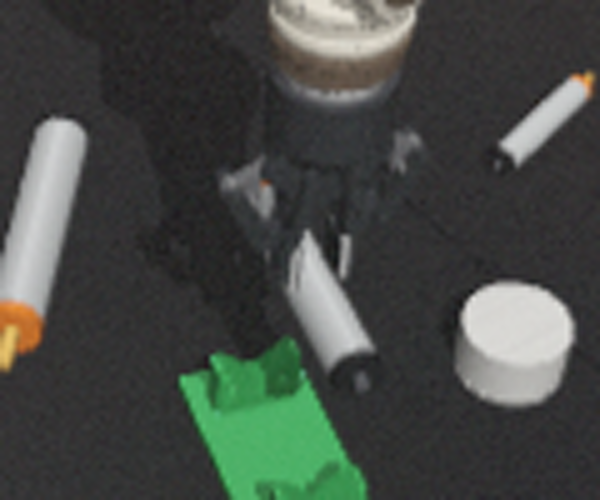

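View pics/l1t.png

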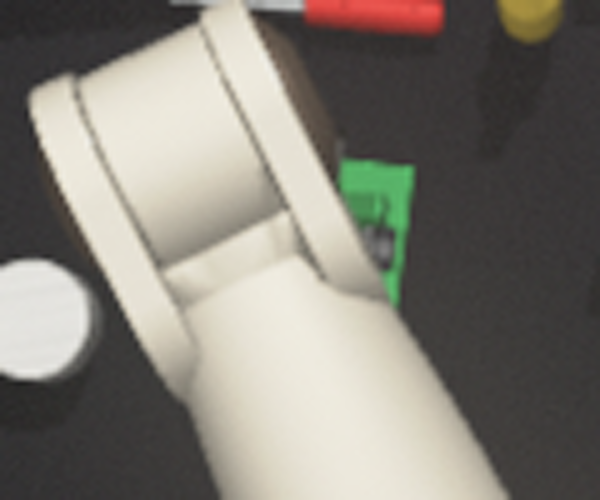

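```bash
cat > est.py <<'E'
from plan import *
def pts(h,a,tilt,yaw,y,L):
    # tool frame: axis dir along +tool z (fixed end) ; tilt>0 fixed end up (-tool x)
    u=np.array([-np.sin(tilt),np.sin(yaw),np.cos(tilt)]);u/=np.linalg.norm(u)
    o=np.array([h,y,a]); return o,u
E
python3 - <<'E'
from est import *
import pickle
d=pickle.load(open("l1.pkl","rb")); s,p,r=st()
w=d["wrist"];sc=d["scene"]
for h in (-.012,-.016,-.019,-.022,-.026):
  for a in (-.004,0,.004):
    o,u=pts(h,a,0,0,0,0)
    T=lambda q:p+r.apply(q)
    capn=o-u*.084
    edge=[T(capn+np.array([-.017*0.93,sg*.017*.36,0])) for sg in(-1,1)]+[T(capn+np.array([-.017*0,sg*.017,0])) for sg in(-1,1)]
    print(h,a,"tip scene",proj(sc,[T(o+u*.092)])[0],"wrist cap",proj(w,edge).round(0).tolist())
print("obs scene tip",362-60+362/5,192-60+382/5)
K,rv,t=cam(w);Rm=R.from_rotvec(rv).as_matrix();print("cam in tool",r.inv().apply(-Rm.T@t-p), r.inv().apply(Rm.T@[0,0,1.]))
E
python3 - <<'E'
import cv2
im=cv2.imread("pics/l1w.png");cv2.imwrite("pics/l1wc.png",cv2.resize(im[0:270,260:400],None,fx=2.2,fy=2.2,interpolation=cv2.INTER_CUBIC))
E
```

```text
-0.012 -0.004 tip scene [373.325 210.555] wrist cap [[305.0, 45.0], [338.0, 45.0], [280.0, 51.0], [363.0, 51.0]]
-0.012 0 tip scene [373.841 211.509] wrist cap [[305.0, 57.0], [338.0, 57.0], [280.0, 61.0], [363.0, 61.0]]
-0.012 0.004 tip scene [374.36  212.466] wrist cap [[305.0, 68.0], [338.0, 68.0], [281.0, 72.0], [363.0, 72.0]]
-0.016 -0.004 tip scene [373.459 209.705] wrist cap [[304.0, 43.0], [339.0, 43.0], [279.0, 49.0], [365.0, 50.0]]
-0.016 0 tip scene [373.977 210.659] wrist cap [[304.0, 56.0], [339.0, 56.0], [279.0, 60.0], [364.0, 60.0]]
-0.016 0.004 tip scene [374.497 211.617] wrist cap [[305.0, 67.0], [339.0, 67.0], [280.0, 71.0], [364.0, 71.0]]
-0.019 -0.004 tip scene [373.56  209.065] wrist cap [[304.0, 42.0], [339.0, 42.0], [278.0, 48.0], [365.0, 49.0]]
-0.019 0 tip scene [374.079 210.019] wrist cap [[304.0, 54.0], [339.0, 55.0], [278.0, 59.0], [365.0, 60.0]]
-0.019 0.004 tip scene [374.6   210.977] wrist cap [[304.0, 67.0], [339.0, 67.0], [279.0, 70.0], [365.0, 70.0]]
-0.022 -0.004 tip scene [373.661 208.422] wrist cap [[303.0, 41.0], [340.0, 41.0], [277.0, 47.0], [366.0, 47.0]]
-0.022 0 tip scene [374.181 209.377] wrist cap [[304.0, 53.0], [339.0, 53.0], [277.0, 59.0], [366.0, 59.0]]
-0.022 0.004 tip scene [374.703 210.336] wrist cap [[304.0, 66.0], [339.0, 66.0], [278.0, 70.0], [366.0, 70.0]]
-0.026 -0.004 tip scene [373.797 207.562] wrist cap [[303.0, 39.0], [340.0, 39.0], [276.0, 46.0], [368.0, 46.0]]
-0.026 0 tip scene [374.318 208.517] wrist cap [[303.0, 52.0], [340.0, 52.0], [276.0, 57.0], [367.0, 57.0]]
-0.026 0.004 tip scene [374.842 209.476] wrist cap [[303.0, 65.0], [340.0, 65.0], [276.0, 69.0], [367.0, 69.0]]
obs scene tip 374.4 208.4
cam in tool [-0.168  0.    -0.069] [0.961 0.002 0.275]
```

View pics/l1wc.png

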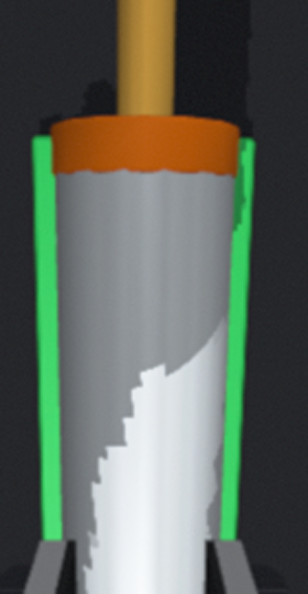

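```bash
cat > tgt.py <<'E'
from plan import *
TO=np.array([.6295,-.0812,0]);TY=np.radians(-.4)
RT=R.from_euler('z',TY)
H=np.array([-.017,0,-.0015])
def tcp_for(tip,tilt,press=0,yaw=0):
    """tip: sprung tip in track frame (m); returns TCP pos world & rot"""
    u=np.array([np.cos(tilt),0,np.sin(tilt)]); x=np.array([np.sin(tilt),0,-np.cos(tilt)])
    Rm=RT*R.from_euler('z',yaw)*R.from_matrix(np.stack([x,np.cross(u,x),u],1))
    c=TO+RT.apply(np.array(tip)+(.108-press)*u)
    return c-Rm.apply(H),Rm
def show(tip,tilt,press=0,yaw=0):
    s,p,r=st(); q,Rm=tcp_for(tip,tilt,press,yaw)
    print("now",p,"target",q,"dworld",q-p,"tool shift cm",r.inv().apply(q-p)*100,"rotvec",(r.inv()*Rm).as_rotvec(),"F",s["force"],"T",s["wrist_torque"],"g",s["grip_width"],"t",s["time_s"])
def where():
    s,p,r=st(); u=r.apply([0,0,1]);o=p+r.apply(H)
    ti=lambda v:RT.inv().apply(v-TO)*1000
    print("t %.2f"%s["time_s"],"sprung(free)",ti(o-.108*u),"fixed",ti(o+.092*u),"tilt",np.degrees(np.arcsin(u[2])),"yaw",np.degrees(np.arctan2(u[1],u[0])),"F",s["force"],"T",s["wrist_torque"],"g",s["grip_width"])
E
python3 - <<'E'
from tgt import *
show([-.082,-.0003,.27],np.radians(30))
E
```

```text
now [0.557 0.279 0.179] target [ 0.651 -0.082  0.31 ] dworld [ 0.093 -0.36   0.131] tool shift cm [-13.086 -34.836  13.154] rotvec [-0.099 -0.526  0.028] F [ 0.137 -0.699 -4.664] T [-0.009 -0.028  0.027] g 0.29186327956222247 t 7.0
```

>>> play_rows:
  steps:
    - [[-3.3,0,0],[0,0,0],-1]
    - [[-3.3,0,0],[0,0,0],-1]
    - [[-3.3,0,0],[0,0,0],-1]
    - [[-3.3,0,0],[0,0,0],-1]
    - [[0,-3.5,1.3],[0,0,0],-1]
    - [[0,-3.5,1.3],[0,0,0],-1]
    - [[0,-3.5,1.3],[0,0,0],-1]
    - [[0,-3.5,1.3],[0,0,0],-1]
    - [[0,-3.5,1.3],[0,0,0],-1]
    - [[0,-3.5,1.3],[0,0,0],-1]
    - [[0,-3.5,1.3],[0,0,0],-1]
    - [[0,-3.5,1.3],[0,0,0],-1]
    - [[0,-3.5,1.3],[0,0,0],-1]
    - [[0,-3.5,1.3],[0,0,0],-1]
    - [[0,0,0],[-0.1,0,0],-1]
    - [[0,0,0],[0,-0.13,0],-1]
    - [[0,0,0],[0,-0.13,0],-1]
    - [[0,0,0],[0,-0.13,0],-1]
    - [[0,0,0],[0,-0.13,0],-1]
    - [[0,0,0],[0,0,0],-1]

```text
time_s: 9.0
tcp_pos: [0.6446, -0.0826, 0.3072]
orientation: [0.841, 0.004, 0.541, -0.003]
force: [-2.0, -0.1, -4.8]
grip_width: 0.294
```

```bash
cat > look.py <<'E'
import sys,pickle
from tgt import *
from bench import viewer
def look(tag,names=("scene","top","wrist")):
    d={n:viewer.read_camera(n) for n in names}; pickle.dump(d,open(f"{tag}.pkl","wb"))
    for n in names: cv2.imwrite(f"pics/{tag}_{n}.png",d[n]["image"])
    return d
E
python3 - <<'E'
from look import *
show([-.082,-.0003,.27],np.radians(30)); where()
d=look("a1")
cv2.imwrite("pics/a1_sc.png",crop(d["scene"]["image"],190,160,350,300,5))
E
```

```text
now [ 0.645 -0.083  0.307] target [ 0.651 -0.082  0.31 ] dworld [0.006 0.001 0.003] tool shift cm [-0.003  0.101  0.681] rotvec [-0.004 -0.097 -0.001] F [-2.027 -0.095 -4.805] T [0.034 0.814 0.009] g 0.29431780194124185 t 9.0
t 9.00 sprung(free) [-91.572  -0.93  277.323] fixed [ 90.484  -1.621 360.118] tilt 24.454907551603082 yaw -0.6172848173931058 F [-2.027 -0.095 -4.805] T [0.034 0.814 0.009] g 0.29431780194124185
```

View pics/a1_wrist.png

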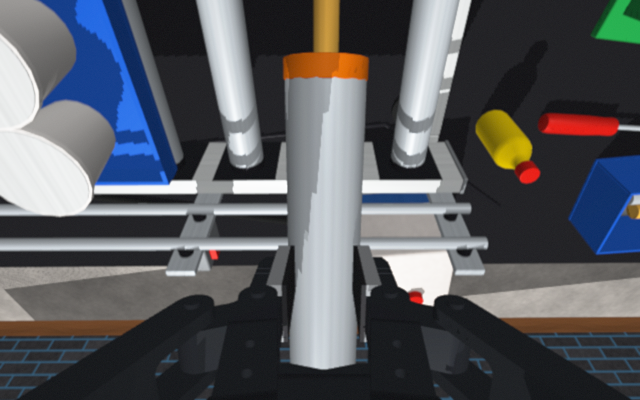

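View pics/a1_sc.png

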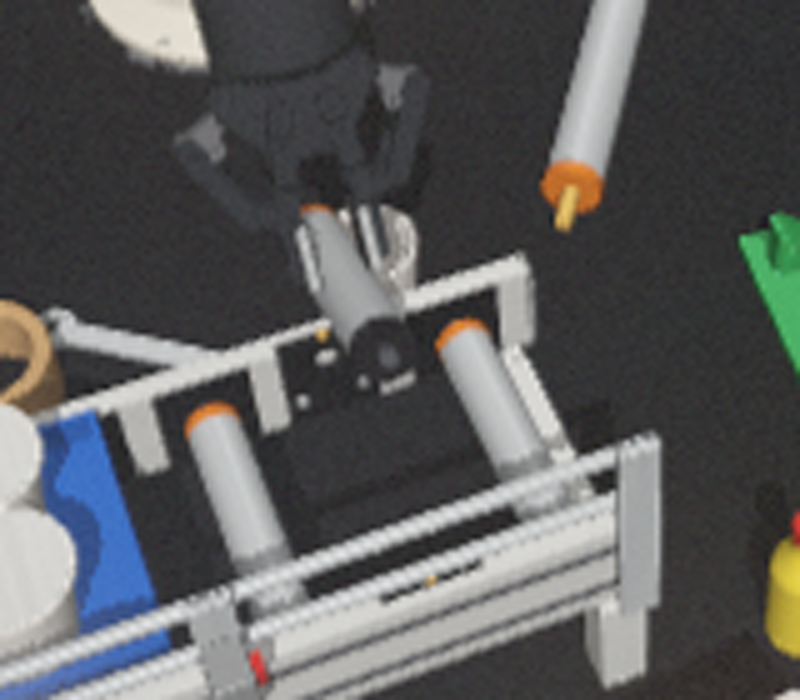

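View pics/a1_top.png

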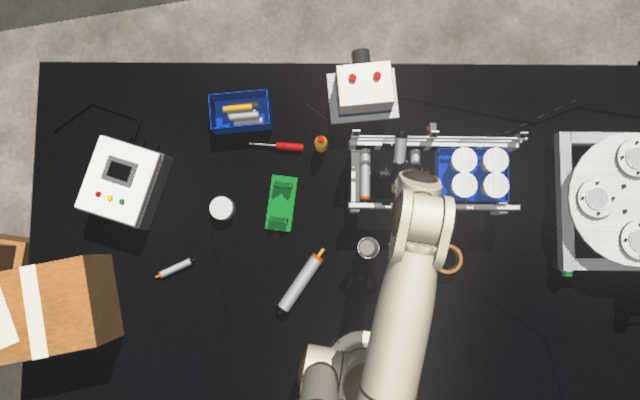

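>>> play_rows:
  steps:
    - [[0,0.1,0.5],[0,0,0],-1]
    - [[0,0,0],[0,0,0],-1]
    - [[0,0,0],[0,0,0],-1]

```text
time_s: 9.45
tcp_pos: [0.6568, -0.0823, 0.3164]
orientation: [0.843, 0.003, 0.538, -0.003]
force: [1.2, 0.2, -5.1]
grip_width: 0.291
```

Run:
```python
from look import *
show([-.083,-.0003,.18],np.radians(30)); where()
```

```text
now [ 0.657 -0.082  0.316] target [ 0.65  -0.082  0.22 ] dworld [-0.007  0.001 -0.096] tool shift cm [ 8.454  0.048 -4.688] rotvec [-0.002 -0.09  -0.   ] F [ 1.203  0.206 -5.12 ] T [0.076 0.804 0.017] g 0.2910627773219226 t 9.45
t 9.45 sprung(free) [-79.168  -0.672 285.85 ] fixed [102.315  -1.104 369.895] tilt 24.84897511380675 yaw -0.5364599864253464 F [ 1.203  0.206 -5.12 ] T [0.076 0.804 0.017] g 0.2910627773219226
```

>>> play_rows:
  steps:
    - [[0,0,0],[0,-0.045,0],-1]
    - [[0,0,0],[0,-0.045,0],-1]
    - [[2.4,0,-1.0],[0,0,0],-1]
    - [[2.4,0,-1.0],[0,0,0],-1]
    - [[2.0,0.05,-1.0],[0,0,0],-1]
    - [[1,0,-1],[0,0,0],-1]
    - [[0,0,0],[0,0,0],-1]
    - [[0,0,0],[0,0,0],-1]

```text
time_s: 10.25
tcp_pos: [0.6605, -0.0818, 0.2296]
orientation: [0.866, 0.003, 0.5, -0.004]
force: [0.1, 0.3, -3.6]
grip_width: 0.289
```

Run:
```python
from look import *
show([-.083,-.0003,.145],np.radians(30)); where()
d=look("a2")
cv2.imwrite("pics/a2_sc.png",crop(d["scene"]["image"],210,170,330,300,5))
```

```text
now [ 0.66  -0.082  0.23 ] target [ 0.65  -0.082  0.185] dworld [-0.011  0.    -0.045] tool shift cm [ 3.323 -0.    -3.151] rotvec [-0.002  0.001  0.   ] F [ 0.125  0.275 -3.619] T [-0.017  0.866  0.035] g 0.2888456276601184 t 10.25
t 10.25 sprung(free) [-72.332  -0.107 189.431] fixed [100.764  -0.574 289.618] tilt 30.062116778311797 yaw -0.5547588463695605 F [ 0.125  0.275 -3.619] T [-0.017  0.866  0.035] g 0.2888456276601184
```

View pics/a2_wrist.png

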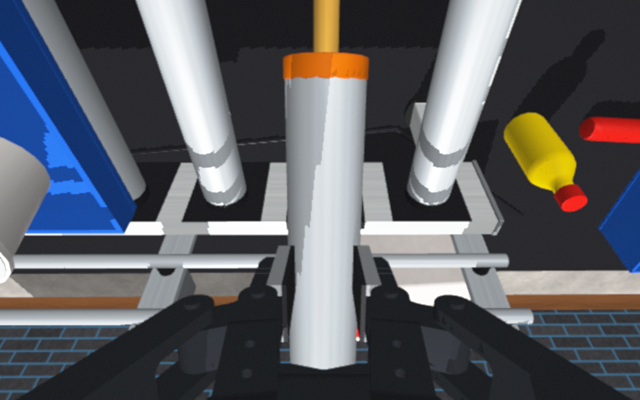

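View pics/a2_sc.png

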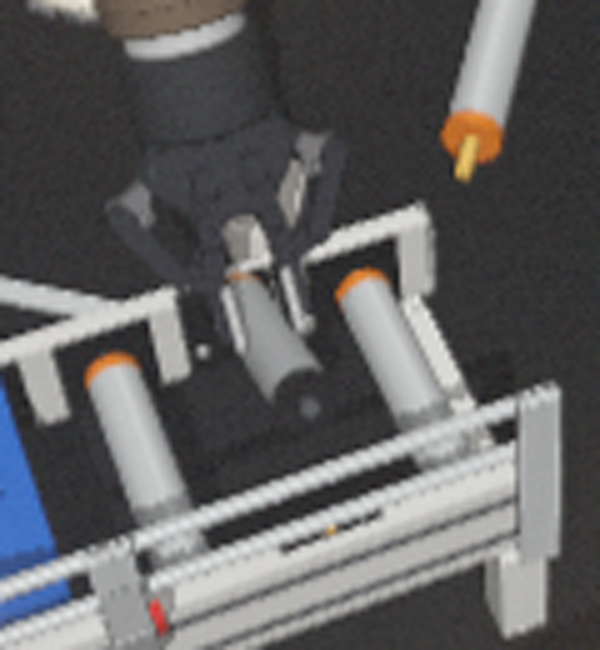

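>>> play_rows:
  steps:
    - [[-0.53,0,-0.92],[0,0,0],-1]
    - [[0,0,0],[0,0,0],-1]
    - [[0.8,0,-0.46],[0,0,0],-1]
    - [[0.8,0,-0.46],[0,0,0],-1]
    - [[0.8,0,-0.46],[0,0,0],-1]
    - [[0.8,0,-0.46],[0,0,0],-1]
    - [[0.8,0,-0.46],[0,0,0],-1]
    - [[0,0,0],[0,0,0],-1]
    - [[0,0,0],[0,0,0],-1]

```text
time_s: 11.3
tcp_pos: [0.6495, -0.0816, 0.1826]
orientation: [0.866, 0.003, 0.5, -0.004]
force: [-0.0, 0.3, -4.7]
grip_width: 0.292
```

Run:
```python
from look import *
show([-.083,-.0003,.143],np.radians(30)); where()
d=look("a3")
cv2.imwrite("pics/a3_sc.png",crop(d["scene"]["image"],210,170,330,300,5))
```

```text
now [ 0.649 -0.082  0.183] target [ 0.65  -0.082  0.183] dworld [ 0. -0.  0.] tool shift cm [-0.015 -0.003  0.051] rotvec [-0.002  0.001  0.   ] F [-0.013  0.317 -4.721] T [-0.014  0.876 -0.012] g 0.2920451360252366 t 11.3
t 11.30 sprung(free) [-83.339   0.001 142.531] fixed [ 89.786  -0.495 242.668] tilt 30.04522423319969 yaw -0.5643524595510185 F [-0.013  0.317 -4.721] T [-0.014  0.876 -0.012] g 0.2920451360252366
```

View pics/a3_wrist.png

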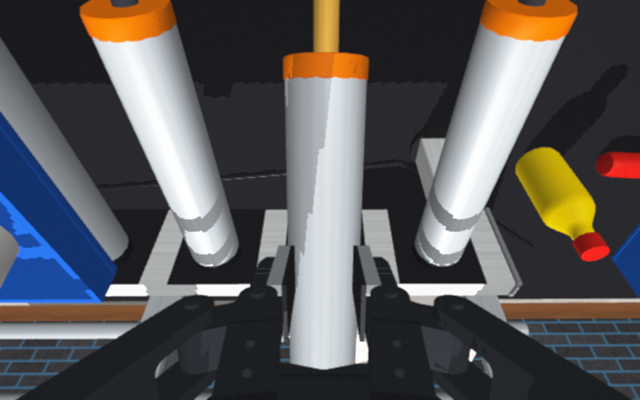

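View pics/a3_sc.png

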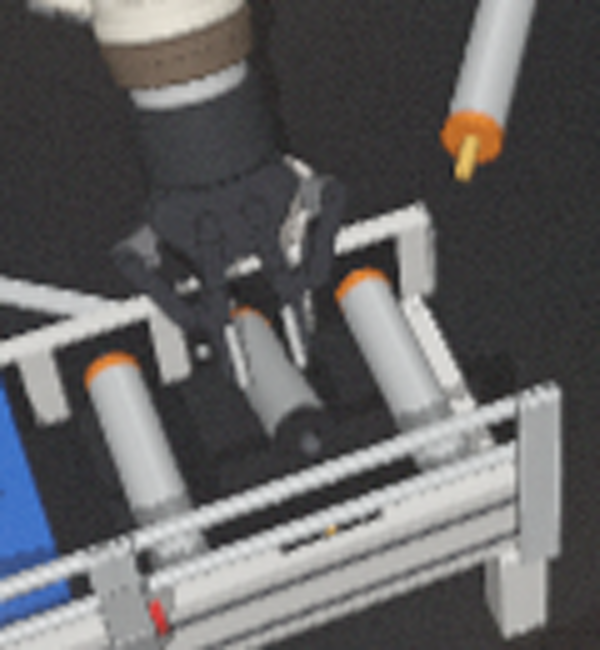

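>>> play_rows:
  steps:
    - [[-0.12,0,-0.22],[0,0,0],-1]
    - [[-0.12,0,-0.22],[0,0,0],-1]
    - [[-0.12,0,-0.22],[0,0,0],-1]
    - [[-0.12,0,-0.22],[0,0,0],-1]
    - [[0,0,0],[0,0,0],-1]
    - [[0,0,0],[0,0,0],-1]

```text
time_s: 12.05
tcp_pos: [0.6394, -0.0815, 0.1827]
orientation: [0.866, 0.003, 0.499, -0.004]
force: [-0.0, -0.7, -4.0]
grip_width: 0.292
```

Run:
```python
from look import *
show([-.095,-.0003,.142],np.radians(30)); where()
```

```text
now [ 0.639 -0.082  0.183] target [ 0.638 -0.082  0.182] dworld [-0.002 -0.    -0.001] tool shift cm [-0.023 -0.007 -0.173] rotvec [-0.002  0.001  0.   ] F [-0.047 -0.745 -3.956] T [ 0.081  0.882 -0.014] g 0.2921412392348943 t 12.05
t 12.05 sprung(free) [-93.343   0.027 142.54 ] fixed [ 79.737  -0.447 242.756] tilt 30.071603416438336 yaw -0.5571866291355573 F [-0.047 -0.745 -3.956] T [ 0.081  0.882 -0.014] g 0.2921412392348943
```

```bash
cat >> tgt.py <<'E'
def rows(wps,n0=None):
    """wps: list of (tip mm, tilt deg, press mm, nrows); prints tool shifts"""
    s,p,r=st()
    for tip,th,pr,n in wps:
        q,Rm=tcp_for(np.array(tip)/1000,np.radians(th),pr/1000)
        sh=r.inv().apply(q-p); rv=(r.inv()*Rm).as_rotvec()
        # equal rows: rotate rv/n each, shift in running frame
        pp,rr=p,r
        for i in range(n):
            tgt=p+(q-p)*(i+1)/n; d=rr.inv().apply(tgt-pp)*100
            print((d.round(3)).tolist(),(rv/n).round(4).tolist()); pp=tgt; rr=rr*R.from_rotvec(rv/n)
        print("--"); p,r=q,Rm
E
python3 - <<'E'
from tgt import *
rows([((-97,-.3,142),20,4,3),((-97,-.3,142),12,12,3)])
E
```

```text
[0.561, -0.003, -0.401] [-0.0008, 0.0586, -0.0]
[0.583, -0.003, -0.368] [-0.0008, 0.0586, -0.0]
[0.604, -0.002, -0.333] [-0.0008, 0.0586, -0.0]
--
[0.447, 0.0, -0.377] [0.0, 0.0465, 0.0]
[0.464, 0.0, -0.356] [0.0, 0.0465, 0.0]
[0.48, 0.0, -0.334] [0.0, 0.0465, 0.0]
--
```

>>> play_rows:
  steps:
    - [[0.28,0,-0.2],[0,0.029,0],-1]
    - [[0.28,0,-0.2],[0,0.029,0],-1]
    - [[0.29,0,-0.19],[0,0.029,0],-1]
    - [[0.29,0,-0.18],[0,0.029,0],-1]
    - [[0.3,0,-0.17],[0,0.029,0],-1]
    - [[0.3,0,-0.16],[0,0.03,0],-1]
    - [[0,0,0],[0,0,0],-1]
    - [[0,0,0],[0,0,0],-1]

```text
time_s: 12.85
tcp_pos: [0.6381, -0.0814, 0.1621]
orientation: [0.819, 0.003, 0.574, -0.003]
force: [6.2, 0.7, -3.3]
grip_width: 0.292
```

Run:
```python
from look import *
where(); rows([((-97,-.3,142),12,12,4)])
d=look("b1",("wrist",))
```

```text
t 12.85 sprung(free) [-100.098    0.054  140.617] fixed [ 87.834  -0.38  209.038] tilt 20.005173971332425 yaw -0.532383451921714 F [ 6.157  0.731 -3.254] T [-0.028 -0.664  0.035] g 0.2922270223847322
[0.329, -0.004, -0.298] [-0.0005, 0.0349, -0.0001]
[0.34, -0.004, -0.287] [-0.0005, 0.0349, -0.0001]
[0.349, -0.003, -0.275] [-0.0005, 0.0349, -0.0001]
[0.359, -0.003, -0.262] [-0.0005, 0.0349, -0.0001]
--
```

View pics/b1_wrist.png

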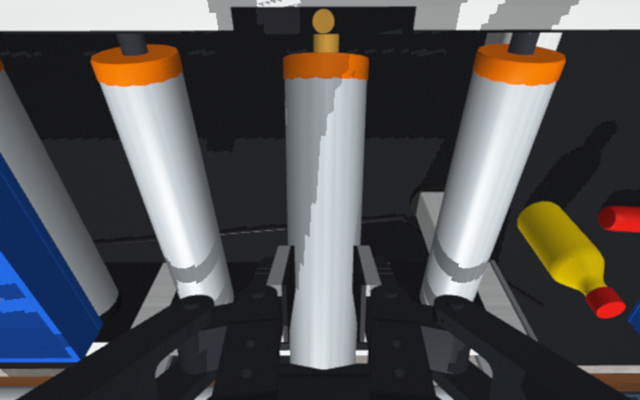

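>>> play_rows:
  steps:
    - [[0.16,0,-0.15],[0,0.0175,0],-1]
    - [[0.17,0,-0.15],[0,0.0175,0],-1]
    - [[0.17,0,-0.145],[0,0.0175,0],-1]
    - [[0.17,0,-0.145],[0,0.0175,0],-1]
    - [[0.175,0,-0.14],[0,0.0175,0],-1]
    - [[0.175,0,-0.14],[0,0.0175,0],-1]
    - [[0.18,0,-0.13],[0,0.0175,0],-1]
    - [[0.18,0,-0.13],[0,0.0175,0],-1]
    - [[0,0,0],[0,0,0],-1]
    - [[0,0,0],[0,0,0],-1]

```text
time_s: 13.9
tcp_pos: [0.6321, -0.0814, 0.1462]
orientation: [0.778, 0.003, 0.628, -0.003]
force: [9.3, -0.1, -2.8]
grip_width: 0.289
```

Run:
```python
from look import *
where(); rows([((-97,-.3,141.5),8,14,4),((-97,-.3,141),4,15,4)])
d=look("b2",("wrist","scene"))
cv2.imwrite("pics/b2_sc.png",crop(d["scene"]["image"],210,170,330,300,5))
```

```text
t 13.90 sprung(free) [-108.024    0.046  139.87 ] fixed [ 87.516  -0.348 181.869] tilt 12.122011155529478 yaw -0.5156175329490652 F [ 9.322 -0.142 -2.841] T [-0.023 -1.641 -0.066] g 0.2894386613110166
[0.189, -0.004, -0.109] [-0.0005, 0.018, -0.0002]
[0.19, -0.004, -0.105] [-0.0005, 0.018, -0.0002]
[0.192, -0.004, -0.102] [-0.0005, 0.018, -0.0002]
[0.194, -0.004, -0.098] [-0.0005, 0.018, -0.0002]
--
[0.176, -0.0, -0.062] [0.0, 0.0175, 0.0]
[0.177, -0.0, -0.059] [0.0, 0.0175, 0.0]
[0.178, 0.0, -0.056] [0.0, 0.0175, 0.0]
[0.179, -0.0, -0.053] [0.0, 0.0175, 0.0]
--
```

View pics/b2_wrist.png

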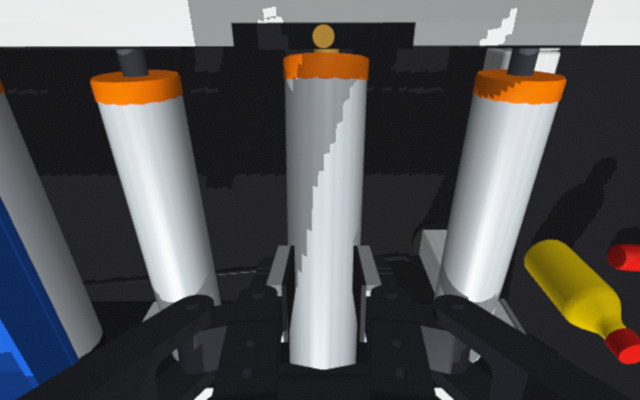

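View pics/b2_sc.png

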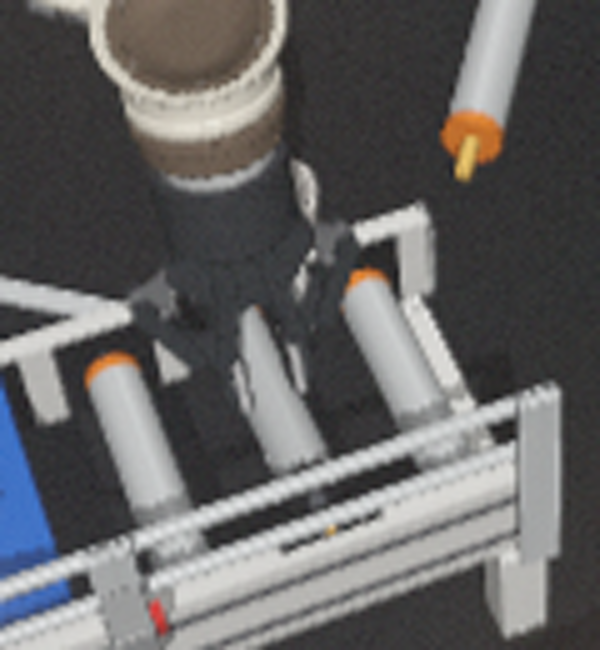

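>>> play_rows:
  steps:
    - [[0.1,0,-0.06],[0,0.009,0],-1]
    - [[0.1,0,-0.06],[0,0.009,0],-1]
    - [[0.1,0,-0.06],[0,0.009,0],-1]
    - [[0.1,0,-0.05],[0,0.009,0],-1]
    - [[0.1,0,-0.05],[0,0.009,0],-1]
    - [[0.1,0,-0.05],[0,0.009,0],-1]
    - [[0.1,0,-0.05],[0,0.009,0],-1]
    - [[0.1,0,-0.05],[0,0.009,0],-1]
    - [[0,0,0],[0,0,0],-1]
    - [[0,0,0],[0,0,0],-1]

```text
time_s: 15.0
tcp_pos: [0.6296, -0.0814, 0.1377]
orientation: [0.755, 0.003, 0.656, -0.003]
force: [11.1, -0.0, -2.3]
grip_width: 0.29
```

Run:
```python
from look import *
where(); rows([((-97,-.3,141),4,15,4)])
d=look("b3",("wrist","scene"))
cv2.imwrite("pics/b3_sc.png",crop(d["scene"]["image"],230,220,310,290,9))
```

```text
t 15.00 sprung(free) [-110.653    0.026  139.236] fixed [ 87.374  -0.366 167.258] tilt 8.054286255329563 yaw -0.5133501933592635 F [11.065 -0.011 -2.314] T [ 0.008 -2.006 -0.05 ] g 0.2899517886320967
[0.17, -0.003, -0.067] [-0.0005, 0.0177, -0.0002]
[0.171, -0.003, -0.064] [-0.0005, 0.0177, -0.0002]
[0.172, -0.003, -0.061] [-0.0005, 0.0177, -0.0002]
[0.173, -0.003, -0.058] [-0.0005, 0.0177, -0.0002]
--
```

View pics/b3_wrist.png

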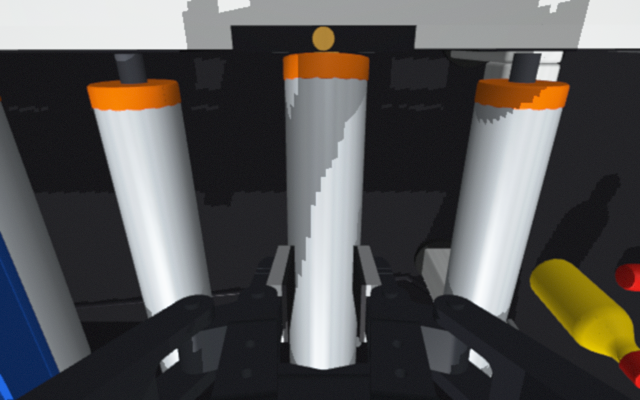

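View pics/b3_sc.png

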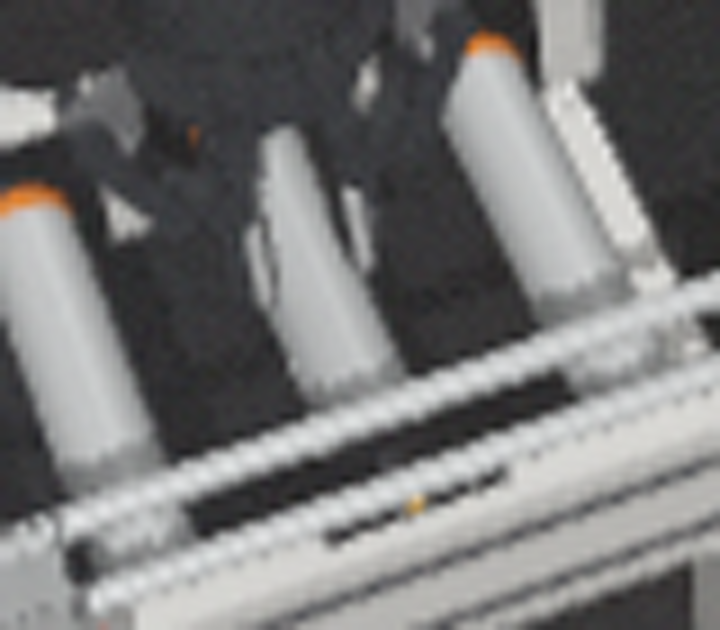

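>>> play_rows:
  steps:
    - [[0.085,0,-0.03],[0,0.009,0],-1]
    - [[0.085,0,-0.03],[0,0.009,0],-1]
    - [[0.085,0,-0.03],[0,0.009,0],-1]
    - [[0.085,0,-0.03],[0,0.009,0],-1]
    - [[0.085,0,-0.03],[0,0.009,0],-1]
    - [[0.085,0,-0.03],[0,0.009,0],-1]
    - [[0.085,0,-0.03],[0,0.009,0],-1]
    - [[0.085,0,-0.02],[0,0.009,0],-1]
    - [[0,0,0],[0,0,0],-1]
    - [[0,0,0],[0,0,0],-1]

```text
time_s: 16.1
tcp_pos: [0.6282, -0.0813, 0.1305]
orientation: [0.731, 0.003, 0.682, -0.003]
force: [11.2, 0.4, -2.8]
grip_width: 0.289
```

Run:
```python
from look import *
where(); rows([((-97,-.3,141),0,15.2,4)])
d=look("b4",("wrist","scene"))
cv2.imwrite("pics/b4_sc.png",crop(d["scene"]["image"],230,220,310,290,9))
```

```text
t 16.10 sprung(free) [-111.705    0.063  139.923] fixed [ 87.823  -0.318 153.643] tilt 3.933550173334708 yaw -0.5091908224588534 F [11.166  0.353 -2.827] T [-0.01  -2.204 -0.001] g 0.2891018447092203
[0.159, -0.004, -0.046] [-0.0005, 0.0172, -0.0002]
[0.16, -0.004, -0.043] [-0.0005, 0.0172, -0.0002]
[0.161, -0.004, -0.041] [-0.0005, 0.0172, -0.0002]
[0.161, -0.004, -0.038] [-0.0005, 0.0172, -0.0002]
--
```

View pics/b4_wrist.png

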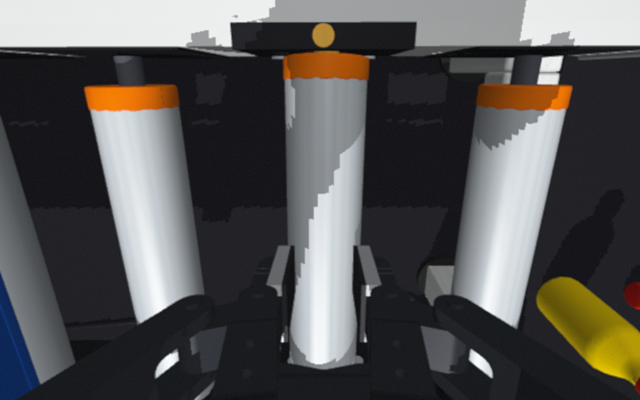

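View pics/b4_sc.png

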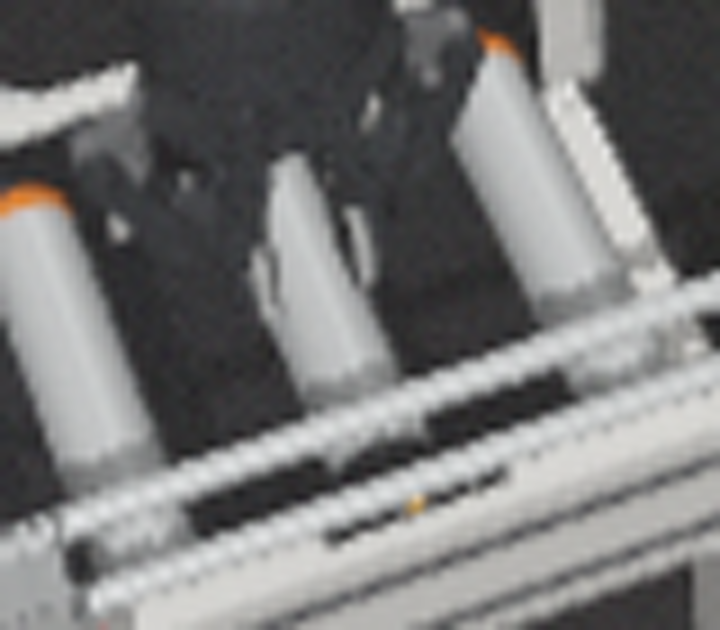

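>>> play_rows:
  steps:
    - [[0.08,0,-0.02],[0,0.0086,0],-1]
    - [[0.08,0,-0.02],[0,0.0086,0],-1]
    - [[0.08,0,-0.02],[0,0.0086,0],-1]
    - [[0.085,0,-0.02],[0,0.0086,0],-1]
    - [[0.085,0,-0.02],[0,0.0086,0],-1]
    - [[0.085,0,-0.02],[0,0.0086,0],-1]
    - [[0.085,0,-0.02],[0,0.0086,0],-1]
    - [[0.085,0,-0.02],[0,0.0086,0],-1]
    - [[0,0,0],[0,0,0],-1]
    - [[0,0,0],[0,0,0],-1]

```text
time_s: 17.2
tcp_pos: [0.6269, -0.0813, 0.1236]
orientation: [0.707, 0.003, 0.707, -0.003]
force: [11.8, 0.6, -4.1]
grip_width: 0.292
```

Run:
```python
from look import *
where(); rows([((-97,-.3,140.3),0,4,4)])
d=look("b5",("wrist","scene"))
cv2.imwrite("pics/b5_sc.png",crop(d["scene"]["image"],230,220,310,290,9))
```

```text
t 17.20 sprung(free) [-112.098    0.047  140.621] fixed [ 87.902  -0.33  140.634] tilt 0.0036228653667865966 yaw -0.5080889623012668 F [11.847  0.594 -4.074] T [-0.023 -2.399 -0.095] g 0.29214293911225897
[0.008, -0.003, 0.277] [-0.0005, 0.0, -0.0002]
[0.008, -0.004, 0.277] [-0.0005, 0.0, -0.0002]
[0.008, -0.004, 0.277] [-0.0005, 0.0, -0.0002]
[0.008, -0.004, 0.277] [-0.0005, 0.0, -0.0002]
--
```

View pics/b5_sc.png

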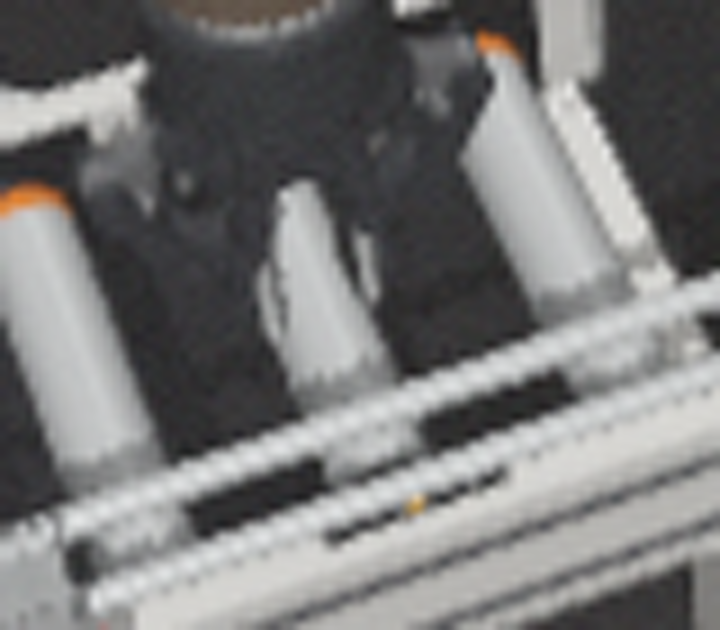

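>>> play_rows:
  steps:
    - [[0,0,0.1],[0,0,0],-1]
    - [[0,0,0.1],[0,0,0],-1]
    - [[0,0,0.1],[0,0,0],-1]
    - [[0,0,0.1],[0,0,0],-1]
    - [[0,0,0.1],[0,0,0],-1]
    - [[0,0,0],[0,0,0],-1]

```text
time_s: 17.9
tcp_pos: [0.6314, -0.0814, 0.1235]
orientation: [0.707, 0.003, 0.707, -0.003]
force: [9.2, -0.4, -2.6]
grip_width: 0.286
```

Run:
```python
from look import *
where()
```

```text
t 17.90 sprung(free) [-107.545    0.024  140.584] fixed [ 92.455  -0.363 140.405] tilt -0.051127206385108544 yaw -0.511084870446648 F [ 9.235 -0.428 -2.588] T [-0.034 -1.895 -0.037] g 0.2864353465800251
```

>>> play_rows:
  steps:
    - [[0,0,0.1],[0,0,0],-1]
    - [[0,0,0.1],[0,0,0],-1]
    - [[0,0,0.1],[0,0,0],-1]
    - [[0,0,0.1],[0,0,0],-1]
    - [[0,0,0.1],[0,0,0],-1]
    - [[0,0,0],[0,0,0],-1]

```text
time_s: 18.5
tcp_pos: [0.636, -0.0814, 0.1234]
orientation: [0.706, 0.003, 0.708, -0.003]
force: [8.1, 0.4, -1.3]
grip_width: 0.293
```

Run:
```python
from look import *
where()
```

```text
t 18.50 sprung(free) [-103.002    0.02   140.624] fixed [ 96.998  -0.369 140.262] tilt -0.10365127791026069 yaw -0.5112448023782598 F [ 8.075  0.401 -1.324] T [-0.039 -1.499 -0.002] g 0.292981547893912
```

>>> play_rows:
  steps:
    - [[0,0,0.1],[0,0,0],-1]
    - [[0,0,0.08],[0,0,0],-1]
    - [[0,0,0],[0,0,0],-1]
    - [[0,0,0],[0,0,0],-1]

```text
time_s: 18.9
tcp_pos: [0.6374, -0.0814, 0.1234]
orientation: [0.706, 0.004, 0.708, -0.003]
force: [5.6, 0.2, -1.4]
grip_width: 0.291
```

Run:
```python
from look import *
where()
```

```text
t 18.90 sprung(free) [-101.574    0.029  140.678] fixed [ 98.425  -0.366 140.244] tilt -0.12435055511147904 yaw -0.5130127889334833 F [ 5.59   0.205 -1.407] T [-0.024 -1.265  0.011] g 0.2909919539425784
```

>>> play_rows:
  steps:
    - [[0.05,0,0.03],[0,0,0],-1]
    - [[0.05,0,0],[0,0,0],-1]
    - [[0.05,0,0],[0,0,0],-1]
    - [[0,0,0],[0,0,0],-1]

```text
time_s: 19.3
tcp_pos: [0.6374, -0.0814, 0.1227]
orientation: [0.707, 0.004, 0.708, -0.003]
force: [5.0, 0.6, 4.7]
grip_width: 0.294
```

Run:
```python
from look import *
where(); d=look("b6")
cv2.imwrite("pics/b6_sc.png",crop(d["scene"]["image"],230,220,310,290,9))
```

```text
t 19.30 sprung(free) [-101.588    0.021  139.829] fixed [ 98.411  -0.39  139.597] tilt -0.06644581400925123 yaw -0.5178709580504186 F [4.959 0.64  4.666] T [ 0.077 -1.116 -0.019] g 0.29374260250859924
```

View pics/b6_wrist.png

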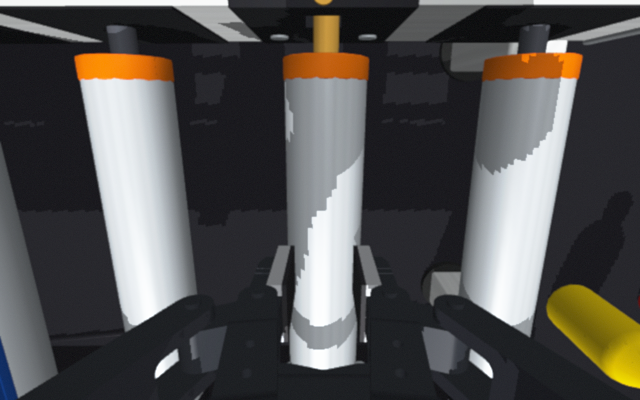

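View pics/b6_sc.png

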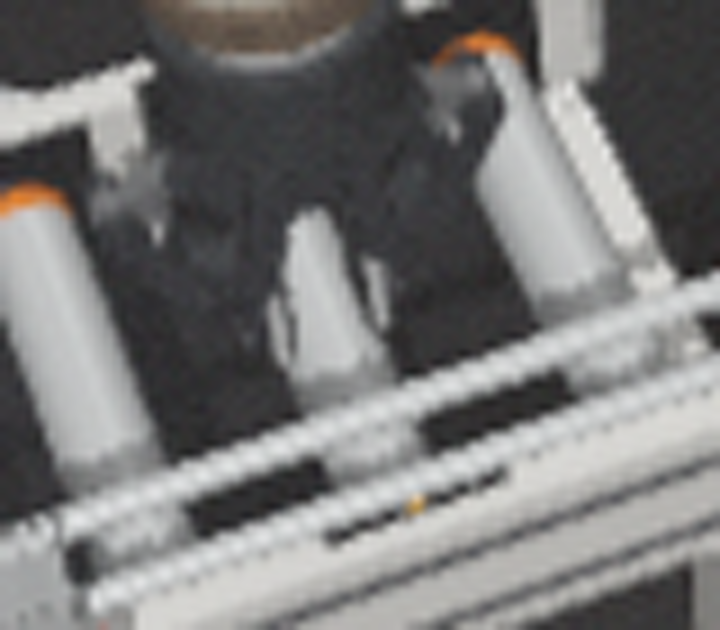

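>>> play_rows:
  steps:
    - [[0.1,0,0],[0,0,0],-1]
    - [[0.1,0,0],[0,0,0],-1]
    - [[0,0,0],[0,0,0],-1]
    - [[0,0,0],[0,0,0],-1]

```text
time_s: 19.85
tcp_pos: [0.6375, -0.0815, 0.1224]
orientation: [0.707, 0.003, 0.707, -0.003]
force: [2.4, 0.5, 14.4]
grip_width: 0.291
```

Run:
```python
from look import *
where()
```

```text
t 19.85 sprung(free) [-101.474   -0.02   139.357] fixed [ 98.525  -0.443 139.494] tilt 0.03932419586752945 yaw -0.5210673287489641 F [ 2.387  0.466 14.441] T [ 0.173 -0.433  0.026] g 0.2910987776666296
```

>>> play_rows:
  steps:
    - [[0,0,0],[0,0,0],-0.2]
    - [[0,0,0],[0,0,0],0]
    - [[0,0,0],[0,0,0],0.2]
    - [[0,0,0],[0,0,0],0.2]
    - [[0,0,0],[0,0,0],0.2]
    - [[-0.5,0,0],[0,0,0],0.2]
    - [[-1,0,0],[0,0,0],0.2]
    - [[-2,0,0],[0,0,0],0.2]
    - [[-3,0,0],[0,0,0],0.2]
    - [[0,0,0],[0,0,0],0.2]
    - [[0,0,0],[0,0,0],0.2]

```text
time_s: 20.95
tcp_pos: [0.6374, -0.0815, 0.1862]
orientation: [0.707, 0.004, 0.707, -0.003]
force: [0.2, -0.4, -1.3]
grip_width: 0.6
```

Run:
```python
from look import *
where(); d=look("c1")
cv2.imwrite("pics/c1_sc.png",crop(d["scene"]["image"],230,220,310,290,9))
```

```text
t 20.95 sprung(free) [-101.624   -0.045  203.261] fixed [ 98.375  -0.469 203.07 ] tilt -0.05476321175591337 yaw -0.521253116239078 F [ 0.247 -0.396 -1.282] T [-0.029 -0.02  -0.026] g 0.6004409105302526
```

View pics/c1_wrist.png

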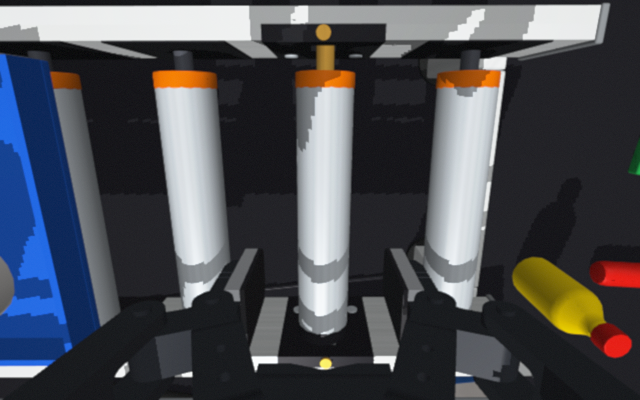

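View pics/c1_sc.png

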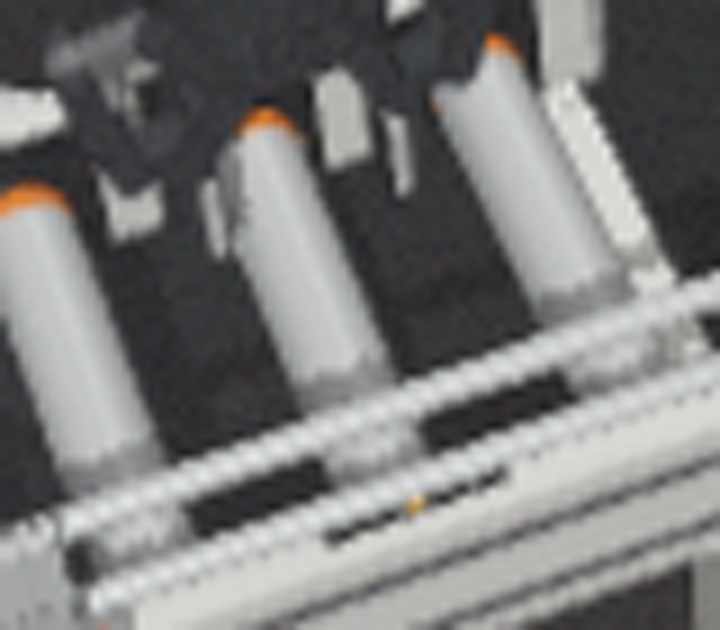

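>>> play_rows:
  steps:
    - [[-1,0,-4.3],[0,0,0],-0.3]
    - [[0,0,0],[0,0,0],-1]
    - [[0,0,0],[0,0,0],-1]
    - [[0,0,0],[0,0,0],-1]
    - [[0,0,0],[0,0,0],-1]
    - [[0,0,0],[0,0,0],-1]
    - [[1.5,0,0],[0,0,0],-1]
    - [[1,0,0],[0,0,0],-1]
    - [[0.6,0,0],[0,0,0],-1]
    - [[0.2,0,0],[0,0,0],-1]
    - [[0.2,0,0],[0,0,0],-1]
    - [[0,0,0],[0,0,0],-1]

```text
time_s: 22.3
tcp_pos: [0.5938, -0.081, 0.1601]
orientation: [0.706, 0.004, 0.708, -0.003]
force: [-0.3, -1.0, -0.1]
grip_width: -0.003
```

Run:
```python
from look import *
where();print(st()[1])
```

```text
t 22.30 sprung(free) [-145.144    0.124  177.397] fixed [ 54.855  -0.293 176.814] tilt -0.16679280950236894 yaw -0.5195435478369542 F [-0.302 -0.976 -0.117] T [-0.008 -0.012 -0.011] g -0.002855047903600474
[ 0.594 -0.081  0.16 ]
```

Fingers are shut 3 mm above where a seated tube's top should be. I'll press gently.

>>> play_rows:
  steps:
    - [[0.1,0,0],[0,0,0],-1]
    - [[0.1,0,0],[0,0,0],-1]
    - [[0.1,0,0],[0,0,0],-1]
    - [[0.1,0,0],[0,0,0],-1]
    - [[0,0,0],[0,0,0],-1]

```text
time_s: 22.8
tcp_pos: [0.5936, -0.0811, 0.1558]
orientation: [0.706, 0.004, 0.708, -0.003]
force: [-0.2, 0.5, -0.5]
grip_width: -0.004
```

Run:
```python
from look import *
s,p,r=st();print(p,s["force"])
```

```text
[ 0.594 -0.081  0.156] [-0.167  0.459 -0.497]
```

>>> play_rows:
  steps:
    - [[0.1,0,0],[0,0,0],-1]
    - [[0.1,0,0],[0,0,0],-1]
    - [[0,0,0],[0,0,0],-1]

```text
time_s: 23.1
tcp_pos: [0.5936, -0.081, 0.1537]
orientation: [0.706, 0.004, 0.708, -0.003]
force: [-0.1, -0.0, 0.1]
grip_width: 0.003
```

Run:
```python
from look import *
s,p,r=st();print(p,s["force"]); d=look("e1")
cv2.imwrite("pics/e1_sc.png",crop(d["scene"]["image"],230,200,310,290,7))
```

```text
[ 0.594 -0.081  0.154] [-0.055 -0.004  0.087]
```

View pics/e1_wrist.png

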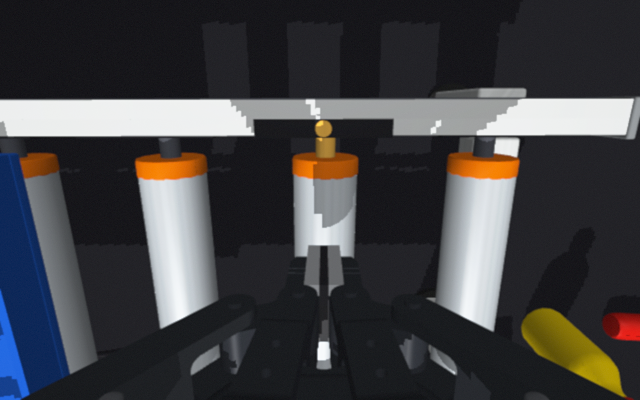

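View pics/e1_sc.png

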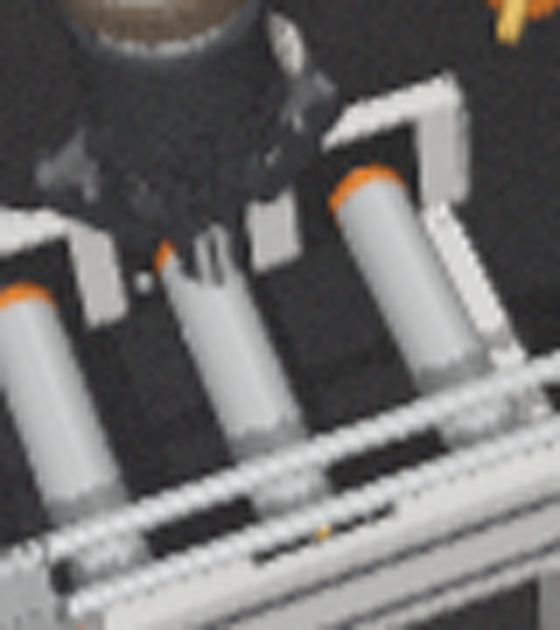

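>>> play_rows:
  steps:
    - [[0.1,0,0],[0,0,0],-1]
    - [[0.1,0,0],[0,0,0],-1]
    - [[0,0,0],[0,0,0],-1]

```text
time_s: 23.55
tcp_pos: [0.5936, -0.081, 0.1517]
orientation: [0.706, 0.004, 0.708, -0.003]
force: [0.2, 0.3, 0.2]
grip_width: -0.0
```

>>> play_rows:
  steps:
    - [[0.1,0,0],[0,0,0],-1]
    - [[0,0,0],[0,0,0],-1]

```text
time_s: 23.75
tcp_pos: [0.5937, -0.081, 0.1507]
orientation: [0.706, 0.004, 0.708, -0.003]
force: [-0.2, 0.1, 0.2]
grip_width: 0.001
```

Run:
```python
from look import *
s,p,r=st();d=look("e2",("wrist","scene","top"))
print(proj(d["wrist"],[p,p+[0,0,.006]]),proj(d["scene"],[p]))
u,v=proj(d["scene"],[p])[0].astype(int)
cv2.imwrite("pics/e2_sc.png",crop(d["scene"]["image"],u-30,v-30,u+30,v+30,10))
cv2.imwrite("pics/e2_w.png",crop(d["wrist"]["image"],230,130,430,380,3))
```

```text
[[322.179 240.726]
 [322.164 245.337]] [[260.311 244.118]]
```

View pics/e2_w.png

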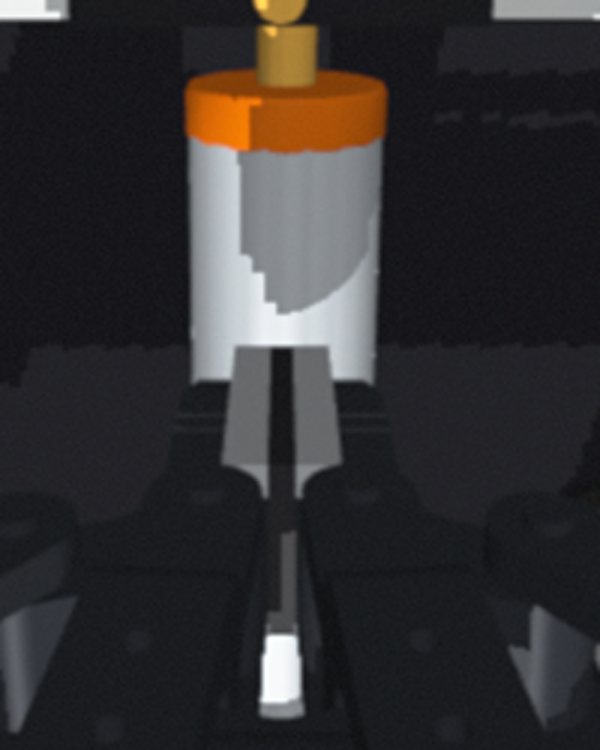

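View pics/e2_sc.png

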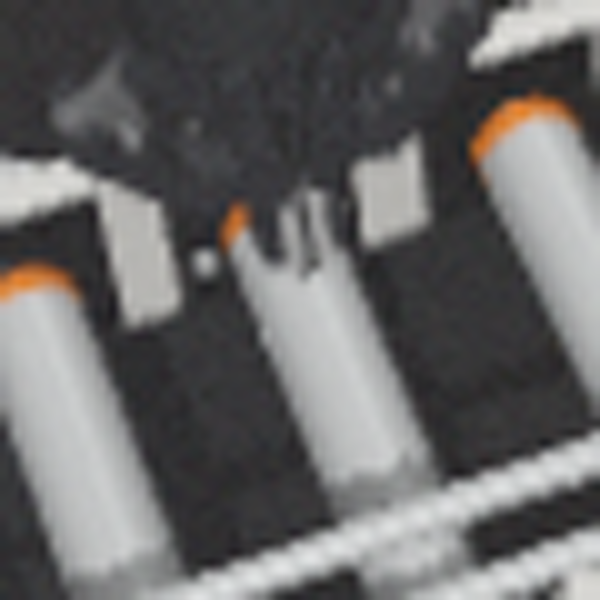

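>>> play_rows:
  steps:
    - [[0.1,0,0],[0,0,0],-1]
    - [[0.1,0,0],[0,0,0],-1]
    - [[0,0,0],[0,0,0],-1]

```text
time_s: 24.2
tcp_pos: [0.5936, -0.081, 0.1487]
orientation: [0.706, 0.004, 0.708, -0.003]
force: [0.2, -0.1, -0.1]
grip_width: -0.001
```

>>> play_rows:
  steps:
    - [[0.1,0,0],[0,0,0],-1]
    - [[0.1,0,0],[0,0,0],-1]
    - [[0,0,0],[0,0,0],-1]

```text
time_s: 24.5
tcp_pos: [0.5936, -0.081, 0.1467]
orientation: [0.706, 0.004, 0.708, -0.003]
force: [0.6, 0.2, 0.8]
grip_width: 0.002
```

>>> play_rows:
  steps:
    - [[0.1,0,0],[0,0,0],-1]
    - [[0.1,0,0],[0,0,0],-1]
    - [[0,0,0],[0,0,0],-1]

```text
time_s: 24.8
tcp_pos: [0.5936, -0.081, 0.1447]
orientation: [0.706, 0.004, 0.708, -0.003]
force: [0.2, -0.4, -0.0]
grip_width: 0.002
```

Run:
```python
from look import *
s,p,r=st();d=look("e3",("wrist",));print(p,s["force"],s["wrist_torque"])
cv2.imwrite("pics/e3_w.png",crop(d["wrist"]["image"],230,130,430,380,3))
```

```text
[ 0.594 -0.081  0.145] [ 0.241 -0.389 -0.035] [-0.008 -0.001  0.042]
```

View pics/e3_wrist.png

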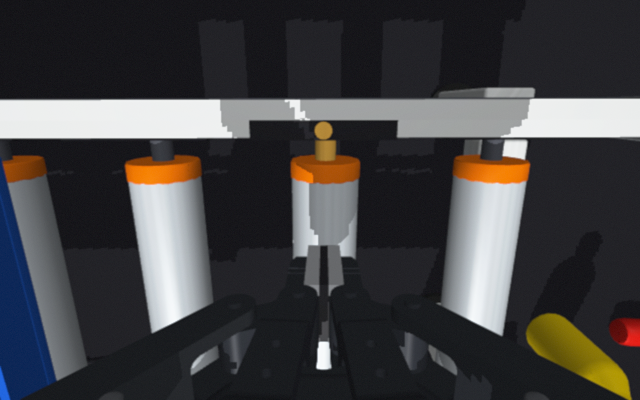

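Run:
```python
from look import *
d=look("e4",("scene","top"))
a=crop(d["scene"]["image"],225,205,315,290,8)
cv2.imwrite("pics/e4_sc.png",a)
```

```text
(no output)
```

View pics/e4_sc.png

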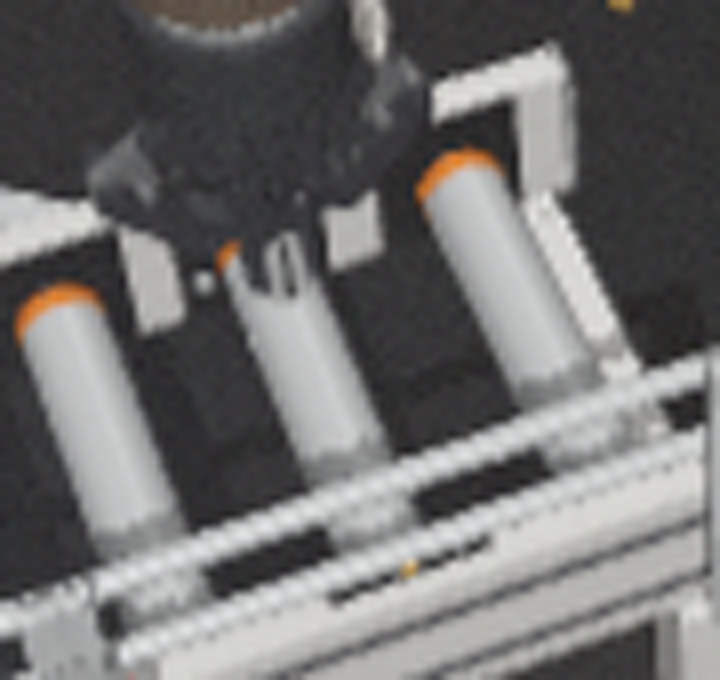

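View pics/e3_w.png

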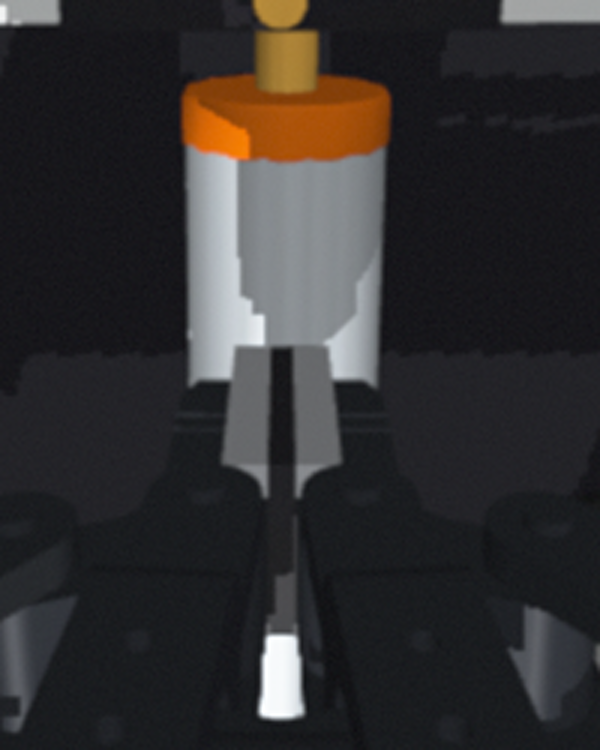

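>>> play_rows:
  steps:
    - [[0.1,0,0],[0,0,0],-1]
    - [[0.1,0,0],[0,0,0],-1]
    - [[0,0,0],[0,0,0],-1]

```text
time_s: 25.25
tcp_pos: [0.5936, -0.0811, 0.1427]
orientation: [0.706, 0.004, 0.708, -0.003]
force: [-0.3, 0.3, -0.6]
grip_width: -0.002
```

>>> play_rows:
  steps:
    - [[0.1,0,0],[0,0,0],-1]
    - [[0,0,0],[0,0,0],-1]

```text
time_s: 25.45
tcp_pos: [0.5936, -0.081, 0.1417]
orientation: [0.706, 0.004, 0.708, -0.003]
force: [0.3, -0.6, -0.0]
grip_width: -0.002
```

>>> play_rows:
  steps:
    - [[0.1,0,0],[0,0,0],-1]
    - [[0,0,0],[0,0,0],-1]

```text
time_s: 25.65
tcp_pos: [0.5936, -0.081, 0.1408]
orientation: [0.706, 0.004, 0.708, -0.003]
force: [0.2, -0.7, -0.1]
grip_width: -0.0
```

Run:
```python
from look import *
d=look("e5",("wrist","scene"))
cv2.imwrite("pics/e5_w.png",crop(d["wrist"]["image"],230,130,430,380,3))
cv2.imwrite("pics/e5_sc.png",crop(d["scene"]["image"],225,205,315,290,8))
s,p,r=st()
print(proj(d["wrist"],[p+r.apply([dx,0,dz]) for dx in(0,-.008,-.016) for dz in (-.011,.011)]))
print(proj(d["scene"],[p,p+[0,0,.016]]))
```

```text
[[322.167 220.384]
 [322.163 260.708]
 [322.129 225.843]
 [322.126 267.747]
 [322.086 231.821]
 [322.085 275.43 ]]
[[260.646 246.055]
 [260.101 242.894]]
```

View pics/e5_w.png

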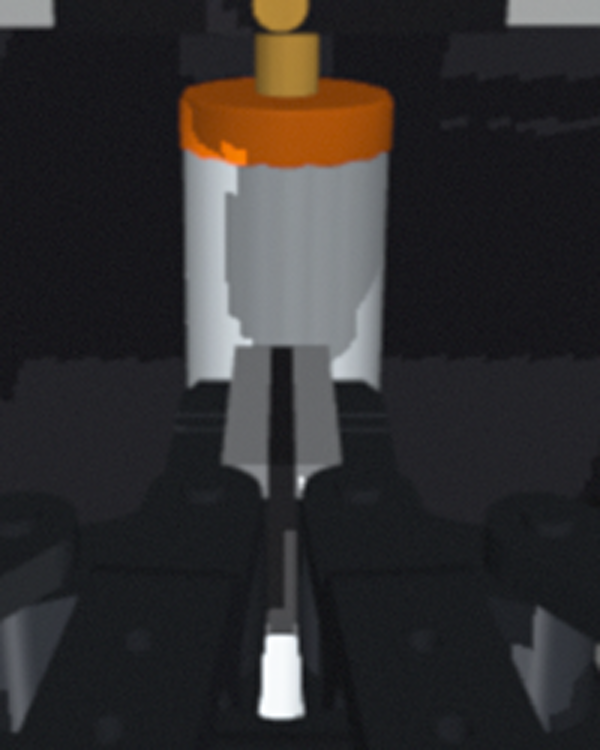

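View pics/e5_sc.png

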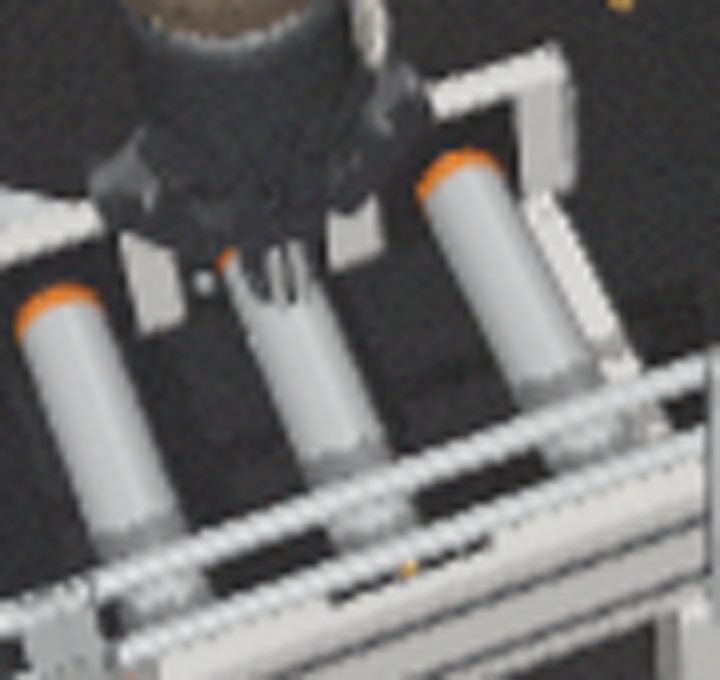

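>>> play_rows:
  steps:
    - [[0.15,0,0],[0,0,0],-1]
    - [[0.15,0,0],[0,0,0],-1]
    - [[0,0,0],[0,0,0],-1]

```text
time_s: 26.05
tcp_pos: [0.5935, -0.081, 0.1376]
orientation: [0.706, 0.004, 0.708, -0.003]
force: [0.5, -0.5, 0.2]
grip_width: -0.0
```

>>> play_rows:
  steps:
    - [[0.1,0,0],[0,0,0],-1]
    - [[0.1,0,0],[0,0,0],-1]
    - [[0,0,0],[0,0,0],-1]

```text
time_s: 26.35
tcp_pos: [0.5936, -0.081, 0.1357]
orientation: [0.706, 0.004, 0.708, -0.003]
force: [0.6, -0.0, 0.2]
grip_width: 0.002
```

>>> play_rows:
  steps:
    - [[0.1,0,0],[0,0,0],-1]
    - [[0.1,0,0],[0,0,0],-1]
    - [[0,0,0],[0,0,0],-1]

```text
time_s: 26.65
tcp_pos: [0.5936, -0.081, 0.1337]
orientation: [0.706, 0.004, 0.708, -0.003]
force: [0.6, 0.9, 0.3]
grip_width: -0.004
```

Run:
```python
from look import *
d=look("e6",("wrist","scene"))
cv2.imwrite("pics/e6_sc.png",crop(d["scene"]["image"],225,205,315,290,8))
```

```text
(no output)
```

View pics/e6_wrist.png

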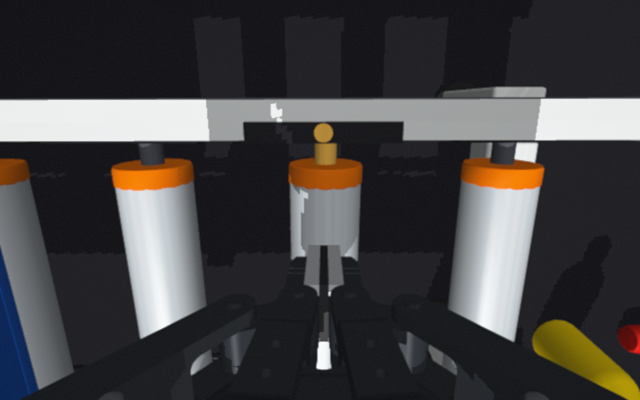

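View pics/e6_sc.png

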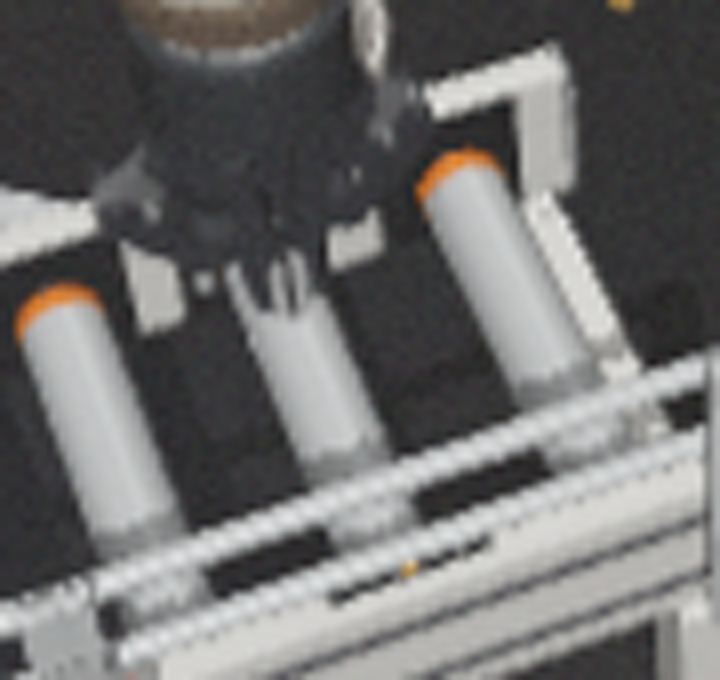

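>>> play_rows:
  steps:
    - [[0.1,0,0],[0,0,0],-1]
    - [[0.1,0,0],[0,0,0],-1]
    - [[0,0,0],[0,0,0],-1]

```text
time_s: 27.05
tcp_pos: [0.5937, -0.081, 0.1319]
orientation: [0.706, 0.004, 0.708, -0.003]
force: [0.4, 0.6, 0.1]
grip_width: 0.003
```

>>> play_rows:
  steps:
    - [[0.1,0,0],[0,0,0],-1]
    - [[0.1,0,0],[0,0,0],-1]
    - [[0,0,0],[0,0,0],-1]

```text
time_s: 27.35
tcp_pos: [0.5937, -0.0811, 0.1315]
orientation: [0.707, 0.004, 0.708, -0.003]
force: [-2.5, 0.1, 10.3]
grip_width: 0.001
```

>>> play_rows:
  steps:
    - [[0.1,0,0],[0,0,0],-1]
    - [[0.1,0,0],[0,0,0],-1]
    - [[0,0,0],[0,0,0],-1]

```text
time_s: 27.65
tcp_pos: [0.5938, -0.0811, 0.1312]
orientation: [0.707, 0.003, 0.707, -0.003]
force: [-8.0, 0.4, 19.8]
grip_width: -0.001
```

>>> play_rows:
  steps:
    - [[-1.5,0,0],[0,0,0],-1]
    - [[0,0,4],[0,0,0],-1]
    - [[0,0,3.5],[0,0,0],-1]
    - [[0,0,0],[0,0,0],-1]
    - [[0.5,0,0],[0,0,0],-1]
    - [[0.5,0,0],[0,0,0],-1]
    - [[0,0,0],[0,0,0],-1]

```text
time_s: 28.35
tcp_pos: [0.6677, -0.0817, 0.1325]
orientation: [0.706, 0.004, 0.708, -0.003]
force: [-0.2, 0.1, -0.6]
grip_width: 0.007
```

>>> play_rows:
  steps:
    - [[0.1,0,0],[0,0,0],-1]
    - [[0.1,0,0],[0,0,0],-1]
    - [[0,0,0],[0,0,0],-1]

```text
time_s: 28.65
tcp_pos: [0.6683, -0.0818, 0.1318]
orientation: [0.706, 0.004, 0.708, -0.003]
force: [-2.9, -0.3, 4.9]
grip_width: 0.005
```

>>> play_rows:
  steps:
    - [[0.1,0,0],[0,0,0],-1]
    - [[0.1,0,0],[0,0,0],-1]
    - [[0,0,0],[0,0,0],-1]

```text
time_s: 28.95
tcp_pos: [0.6683, -0.0819, 0.1316]
orientation: [0.707, 0.003, 0.707, -0.003]
force: [-6.8, -0.6, 15.3]
grip_width: 0.0
```

>>> play_rows:
  steps:
    - [[-1,0,0],[0,0,0],-1]
    - [[-3,0,0],[0,0,0],-1]
    - [[-4,0,-1],[0,0,0],-1]
    - [[-4,0,-4],[0,0,0],-1]
    - [[-3,0,-4],[0,0,0],-1]
    - [[0,0,-4],[0,0,0],-1]
    - [[0,0,-4],[0,0,0],-1]
    - [[0,0,-4],[0,0,0],-1]
    - [[0,0,-4],[0,0,0],-1]
    - [[0,0,0],[0,0,0],-1]
    - [[0,0,0],[0,0,0],-1]

```text
time_s: 30.05
tcp_pos: [0.4235, -0.0797, 0.2758]
orientation: [0.707, 0.004, 0.707, -0.003]
force: [0.4, -0.6, -0.5]
grip_width: -0.003
```

Run:
```python
from look import *
s,p,r=st();print(p,s["force"],s["qvel"])
d=look("f1")
a=crop(d["scene"]["image"],200,205,330,300,6); cv2.imwrite("pics/f1_sc.png",a)
cv2.imwrite("pics/f1_tc.png",crop(d["top"]["image"],335,120,465,220,6))
```

```text
[ 0.424 -0.08   0.276] [ 0.398 -0.58  -0.499] [ 0.007  0.05   0.023 -0.009 -0.001  0.001]
```

View pics/f1_sc.png

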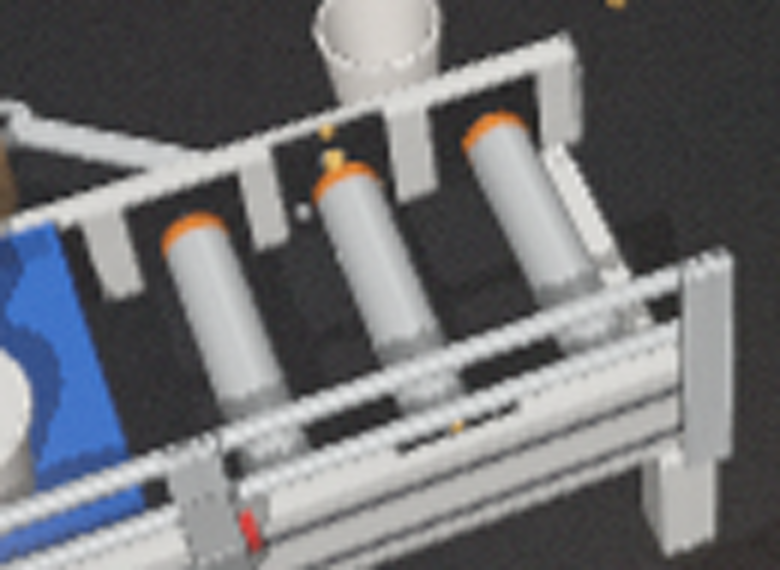

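View pics/f1_tc.png

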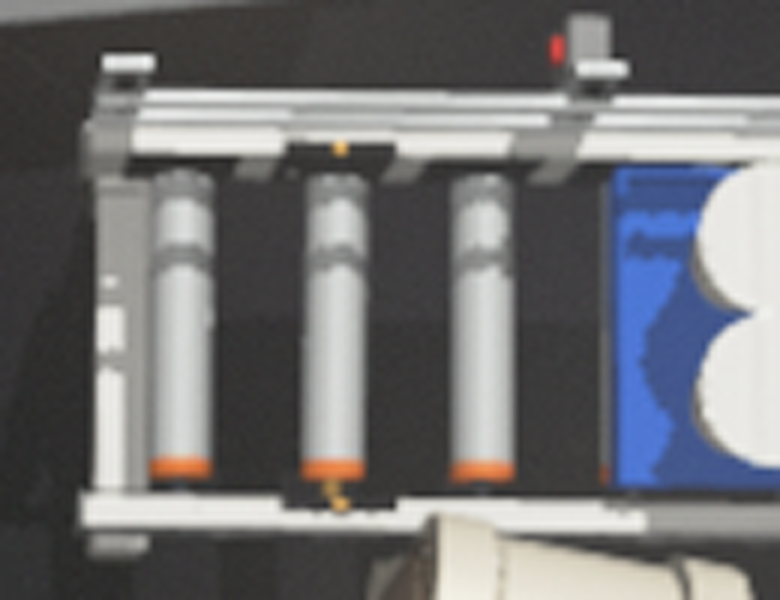

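View pics/f1_wrist.png

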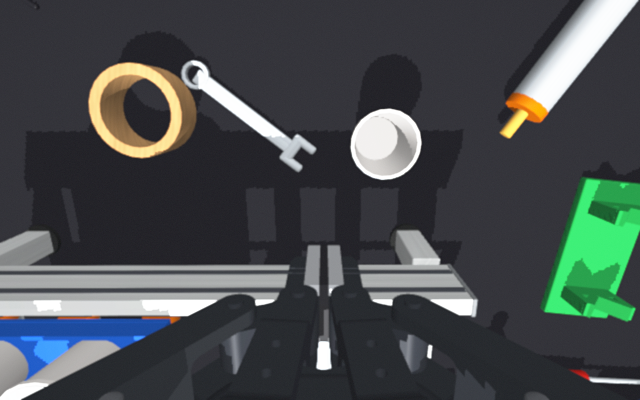

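Run:
```python
from bench import manip, workorder
print(manip.state()["time_s"], workorder.job_done())
```

```text
the job is handed in; nothing more can be done
30.2 None
```

I fitted the spare roller in the gap and handed the job in at 30.2 s; no verdict is reported, so the result below rests on my own checks.

**What I did:** I lifted the middle-sized roller off the green stand and tilted its far end up 30°. The brass sprung pin went into the near pocket, and I pressed it in about 15 mm (the force read about 12 N) while swinging the far end down past the guide rails. I then let it spring out into the far pocket, pushed it down and released it.

**Last checks:**
- **Height:** After release I pressed on the tube with shut fingers, with 15–20 N. Near and far contact heights were the same to within about 0.5 mm (TCP at about 0.1315 and 0.132 m), so the roller is level and on both pocket floors.
- **Fit:** In the top and scene pictures both ends line up with the neighbouring rollers. The release force dropped to about 5 N, which fits a sprung pin pressed in about 4 mm at its seat. I did not measure that pin's position directly.
- **Bystanders:** In the views I checked, the bystanders stood where they were, and the arm is clear of everything.

**One disagreement:** With the fingers shut, contact came about 25 mm lower in TCP height than I expected. The finger ends, when shut, seem to lie behind the stated TCP. The wrist-camera size of the roller still put it at about 140 mm, so I relied on the near and far contact heights matching each other.

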